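# Refit a wheel in its fork and thread the axle

### The job

Take the wheel from its wooden stand and lower it into the steel fork so that it sits in the V-rest between the two upright lugs, its bore in line with their holes. Then take the axle from its wooden rest and push it through lug, wheel and lug, from either side, until its collar is up against the fork, and let go. Leave the other things on the bench where they lie.

Things in the scene. Friction and masses are not known exactly. Their poses are not given: they have to be found in the camera images.
- fork: Grey steel fork fixed to the bench: base plate 90 x 84 x 8 mm, two upright lugs 34 mm wide (x), 10 mm thick (y), 82 mm high, 34 mm apart (outer faces at y = -27 and +27 mm). Origin: centre of the underside, z up, y along the axle holes. Between the lugs a wooden V-rest, 61 mm long (x), 24 mm wide (y), its top edges 50 mm above the bench, carries the wheel with its bore on the hole axis.
- fork_axis (a point): The point on the axis of the two lug holes half-way between the lugs, 66 mm above the bench and straight above the fork's origin. The holes are 15 mm in diameter. Axes as the fork's (y along the holes). The seated wheel has its centre here.
- wheel_stand: Low wooden V-stand, fixed to the bench, on which the wheel stands at the start: foot 64 x 40 x 8 mm, 32 mm high at the edges of the V. Origin: centre of the underside. Its y axis is along the wheel's axis.
- wheel_center (a point): Centre of the loose wheel, 48 mm above the bench at the start. The wheel has a dark rubber tread and a grey centre: 60 mm in diameter, 28 mm wide, standing upright, with a 16 mm bore right through. Its y axis is the axis of the bore, z up at the start. It weighs about 0.2 kg.
- axle_rest: Wooden rest, fixed to the bench, on which the axle lies level at the start: foot 44 x 74 x 8 mm, two notched posts (34 mm wide in x, 10 mm thick, 48 mm high) at y = -24 and +24 mm; the notches are open at the top. Origin: centre of the underside. Its y axis points along the axle to the axle's tip.
- axle_grip (a point): Middle of the loose axle's grip, on the axle's axis, 42 mm above the bench at the start. Steel axle, 0.15 kg: flat-sided grip 16 mm wide (x), 52 long (y), 26 high (z), then a collar 22 mm in diameter, 4 thick, its lug-side face 30 mm from this point, then a round shank 12 mm in diameter, 80 long, the last 12 mm tapering to 6 mm. y is the axle's axis, from grip to tip.
- axle_mid (a point): Point on the axle's axis 27 mm from the collar's face towards the tip (57 mm from the middle of the grip). It coincides with point fork_axis when the collar is up against a lug. y towards the tip.
- axle_tip (a point): Tip of the axle, on its axis, 80 mm from the collar's face (110 mm from the middle of the grip).
- chuck_key: Bystander: a loose steel chuck key, 60 x 82 x 16 mm, lying near the front right corner of the bench. Origin: centre of the underside.
- marker: Bystander: a loose black marker pen, 14 x 124 x 16 mm, lying between the fork and the green cases. Origin: on its underside, in the middle.
- spanner: Bystander: a loose steel spanner, 41 x 199 x 10 mm, lying behind the wheel stand. Origin: centre of the underside.
- steel_angle: Bystander: a loose piece of steel angle, 30 x 100 x 28 mm, lying behind the fork. Origin: centre of the underside.

How it is judged (in metres and radians):
On the way:
1. the wheel sits in the V-rest between the lugs, its centre within 6 mm of the hole axis point (distance between wheel_center and fork_axis below 0.006 m and angle between the y axis of wheel_center and the y axis of fork, either way round below 0.2 rad and contact force between the fingers and wheel below 0.5 N), for 0.2 s.
At the end, for the whole second after the job is handed in: The wheel sits between the lugs with its centre within 7 mm of the middle of the hole axis; the axle runs through lug, wheel and lug along the hole axis (within 0.1 rad) with its collar up against either lug (axle_mid within 6 mm of fork_axis); both are at rest (distance between wheel_center and fork_axis below 0.007 m and distance between axle_mid and fork_axis below 0.006 m and angle between the y axis of axle_grip and the y axis of fork, either way round below 0.1 rad and linear speed of each of axle, wheel below 0.02 m/s); the robot touches nothing.
It fails at once if a bystander (chuck key, marker, spanner, steel angle) is moved more than 30 mm (distance of any of chuck_key, marker, spanner, steel_angle from where it was at the start of the episode above 0.03 m).
It also fails if it takes over 61 s, if anything falls off the work surface, if the arm or the gripper's body presses on something with over 40 N, if the wrist force passes 120 N, or if a joint passes its speed limit or range.

### The arm

A 7-joint arm with a two-finger parallel gripper is mounted at the origin on a cart in front of the work surface, level with it; the furniture and walls round the work are solid. World frame = base frame: x ahead of the robot, y to its left, z up, the work surface at z = 0. Lengths are in m, angles in degrees, forces in N, time in s.
With the tool pointing down it reaches from about 0.425 to 0.875 m from the base axis. Payload 4.7 kg.
Tool frame: the origin (TCP) lies on the centre line of the jaws, within the pads' length; the fingertips stand 11 mm ahead of it and the grasp point (between the pads) lies 8 mm behind it (finger_overhang is the x of the fingertips in the tool frame, in m); x points along the fingers, z is the direction in which the jaws open and shut, and the axes are right-handed (so a half turn about x gives the same grasp; the last joint's range is limited). The gripper opens to 87 mm and grips with 3 to 60 N. Pads are 19 mm wide; open, the fingers measure 117 mm over their backs; the gripper's body (75 mm by 190 mm) begins 51 mm behind the grasp point.
Start: joints at [68.13, 18.392, -4.016, 83.108, 1.295, 78.541, -3.26], TCP at [0.251, -0.6, 0.234] pointing down, gripper open.
Joint ranges: [-163.93, 163.93], [-17.29, 119.83], [-79.2, 71.16], [3.27, 140.29], [-89.18, 269.18], [5.43, 117.66], [-154.24, 154.24]. Speed limits (degrees/s): [147.25, 147.25, 180, 180, 180, 180, 180].

### API

Orientations are given as [roll, pitch, yaw] about the fixed x, y, z axes, in that order (R = Rz(yaw) Ry(pitch) Rx(roll)).
In Python, from cell import get_obs, read_camera, sign_off, cut_out, finger_overhang gives the robot as it stands.
- The arm moves only by the tool servo_tool, never from a script. Its argument "rows" is one flat list of numbers, 5 for each row, row after row: the shift along the world's x, y, z in mm, then the turn about the world's z in degrees, then the closure, from 0 (fully open) to 1 (shut). A call has 1 to 10 rows; each row is the pose to reach, as a shift and turn from the pose commanded when the call began; what a row does not reach only later rows make up. A row lasts 1/12 s, in which the tool goes at most 41.7 mm and 7.16 degrees, less where a joint would pass 70% of its speed; a pose out of reach is approached as far as the arm can. A call with a gripper value outside its range is refused whole. The fingers move at their own pace and stop on an object; "force" is the grip in N (left out, the last holds). Time passes only in rows, so rows that repeat a pose let the fingers close. It gives the time, the measured TCP pose, the force and the opening at its end, in the units of the state.
- get_obs(): the state, without advancing time (a new reading comes with each control period).
- read_camera(name): name is "scene" or "side" or "wrist"; returns a dict with "frame" (400x640x3 uint8, blue, green, red), "range_z" (400x640 float32, m along the optical axis (not along the pixel's ray), 0 where there is no reading), "intrinsics" (3x3 intrinsics, pixels), "k1" (the pictures are not rectified: a ray, as slopes to the right and down, at radius r is drawn at 1 + k1 r^2 times it, then the intrinsics apply), "cam_to_world" (4x4, takes a point from camera to world coordinates); the wrist camera has in their place "tool_from_camera" (4x4, takes a point from camera to tool coordinates, whose origin is the TCP and whose axes are the tool frame's). Camera axes: x right, y down, z forward; pixel columns grow to the right and rows downward; lengths in m; the calibration is good to about 2 mm. A picture is of the moment at which its call begins: read the wrist's pose just before it.
- sign_off(): hands the job in, once; it reports no verdict.
Trained networks look in a picture, given as the dict that the camera call returned (one of the last four; its "shot" number tells which), for a name from the list of things; names that differ only in an ending like _2 or _b are one class to them, and where a whole thing is asked for, a point or a joint stands for the part that bears it (a point fixed in the world has none). Each returns a list of dicts, best first, with "score" (0 to 1); they miss things now and then, are a little off and sometimes report something else, mostly with a low value. They report only what shows in the picture. A call takes as long as a camera call.
- cut_out(name, picture): "pixels" (400x640 bool, what is visible of it) and "extent" ([centre column, centre row, width, height] in pixels, round what is visible of it).
The state is a dict: "time_s": time; "qpos": joint angles; "joint_velocities": joint speeds; "effort": joint torques, N m; "tool_pos": TCP position; "tool_rot": TCP orientation; "force": force on the tool from outside, world axes, zero at the start; "wrist_torque": the same for the moment, N m; "grip_width": finger opening in m.
Only numpy, scipy, OpenCV 4.12 (cv2) and the standard library are available. Lean on these libraries where they do the work, as an engineer would, in place of code of your own. Each camera call takes 0.05 s, during which the arm holds its last target.

## Working session

There is one attempt and no reset: what is moved stays moved. The work goes in short steps, Python scripts to look and compute and a tool call to move; the robot and the scene stay as the last step left them, time stands still between calls to the robot, and variables do not carry over. Pictures are saved under pics/ and viewed, and the job is handed in when it is done.

Besides the shell and the picture viewer there is one more tool, called as name(argument=value, ...) on one line, values as JSON. servo_tool: Moves the arm, as the interface text tells. Its arguments: {"type":"object","properties":{"rows":{"type":"array"},"force":{"type":"number"}},"required":["rows"]}

```bash
ls; mkdir -p pics; cat > h.py <<'E'
import numpy as np, cv2, sys
sys.path.insert(0,'.')
from cell import *
from scipy.spatial.transform import Rotation as R
def T_tool(o):
    T=np.eye(4); T[:3,:3]=R.from_euler('xyz',o['tool_rot'],degrees=True).as_matrix(); T[:3,3]=o['tool_pos']; return T
def cloud(p,o=None):
    K=p['intrinsics'];z=p['range_z'];h,w=z.shape
    v,u=np.mgrid[:h,:w]
    x=(u-K[0,2])/K[0,0]; y=(v-K[1,2])/K[1,1]
    xd,yd=x.copy(),y.copy()
    for _ in range(8):
        f=1+p['k1']*(x*x+y*y); x=xd/f;y=yd/f
    P=np.stack([x*z,y*z,z],-1)
    M=p['cam_to_world'] if 'cam_to_world' in p else T_tool(o)@p['tool_from_camera']
    return P@M[:3,:3].T+M[:3,3]
E
python3 - <<'E'
from h import *
o=get_obs();print(o)
for n in ['scene','side','wrist']:
    p=read_camera(n);cv2.imwrite(f'pics/{n}0.png',p['frame']);print(n,p['k1'],p.get('cam_to_world'),p.get('tool_from_camera'))
E
```

```text
pics
{'time_s': 0.0, 'qpos': array([68.1300309 , 18.4398564 , -4.01350874, 83.17517445,  1.29761738,
       78.54265849, -3.2568754 ]), 'joint_velocities': array([-0.06729498,  0.13817365,  0.01638311, -0.03314333, -0.10602352,
        0.06960673, -0.0432928 ]), 'effort': array([ 3.55221414e-05, -4.91278875e+01, -4.03852919e-01, -3.12528098e+01,
       -6.38312730e-02,  4.37935092e-02,  1.87374853e-04]), 'tool_pos': array([ 0.25031453, -0.59927693,  0.23244984]), 'tool_rot': array([-175.3845621 ,   89.88732868,  117.29689024]), 'force': array([-0.69203787, -1.1609271 ,  0.94416942]), 'wrist_torque': array([ 0.01909406, -0.0110208 ,  0.02496104]), 'grip_width': 0.08691986540598765}
scene -0.055842520104025926 [[-0.60570995 -0.5721667   0.55293826  0.0510344 ]
 [-0.7956652   0.44051329 -0.41577029  0.1916231 ]
 [-0.00568674 -0.69178993 -0.72207642  0.77475615]
 [ 0.          0.          0.          1.        ]] None
side -0.044933014724979736 [[ 0.98320495 -0.06908633  0.16892338  0.42875028]
 [-0.18222855 -0.42253809  0.88783688 -0.98227463]
 [ 0.01003918 -0.90370827 -0.42803104  0.42836636]
 [ 0.          0.          0.          1.        ]] None
wrist -0.02804288376974213 None [[-1.20216807e-03 -2.61466780e-01  9.65211727e-01 -1.52107287e-01]
 [-1.42640698e-03 -9.65210994e-01 -2.61468358e-01  7.09281029e-02]
 [ 9.99998260e-01 -1.69111365e-03  7.87387799e-04  4.37450005e-04]
 [ 0.00000000e+00  0.00000000e+00  0.00000000e+00  1.00000000e+00]]
```

View pics/scene0.png

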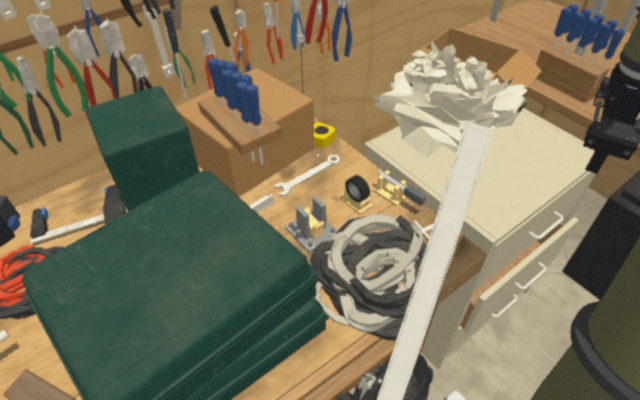

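View pics/side0.png

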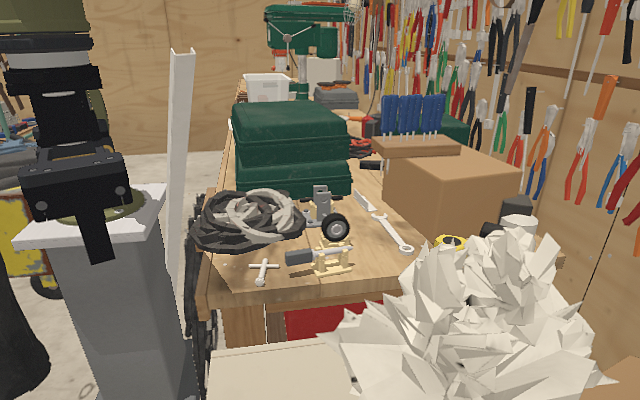

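View pics/wrist0.png

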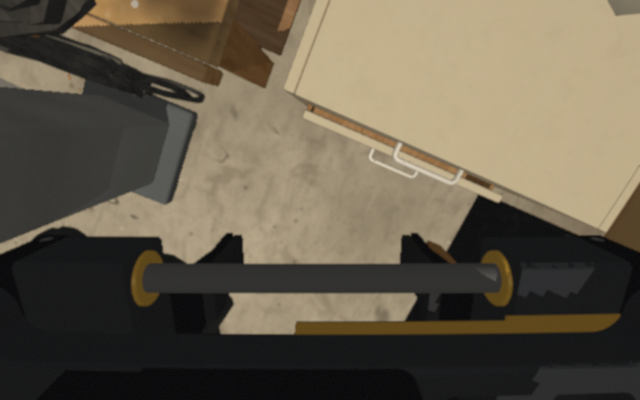

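The scene camera shows the fork near (313,222), the wheel near (357,190) and the axle near (397,188). A cable coil lies in front at (375,262), and a white post or beam stands near (440,250). The side camera shows the wheel at (334,227), the axle at (315,256), the fork at (320,205), the spanner at (385,225) and the chuck key at (263,270).

```bash
python3 - <<'E'
from h import *
for n in ['scene','side']:
    p=read_camera(n);C=cloud(p);np.savez(f'{n}.npz',C=C,f=p['frame'])
    for nm in ['fork','wheel_stand','wheel_center','axle_rest','axle_grip','chuck_key','marker','spanner','steel_angle']:
        for r in cut_out(nm,p)[:2]:
            m=r['pixels']&(p['range_z']>0);q=C[m]
            if len(q)==0: continue
            print(n,nm,round(r['score'],2),np.round(r['extent']),m.sum(),'med',np.round(np.median(q,0),3),'lo',np.round(np.percentile(q,3,axis=0),3),'hi',np.round(np.percentile(q,97,axis=0),3))
    f=p['frame']
    if n=='scene': a=f[140:320,230:470]
    else: a=f[170:300,180:450]
    cv2.imwrite(f'pics/{n}_z.png',cv2.resize(a,None,fx=2.9,fy=2.9,interpolation=cv2.INTER_CUBIC))
    # obstacles
    for (u,v) in ([(375,262),(440,250),(470,140),(500,180),(450,80),(250,120),(180,230),(330,225)] if n=='scene' else [(245,220),(180,120),(180,60),(180,250),(450,180),(290,150),(450,300),(280,370),(500,240)]):
        print(n,u,v,np.round(C[v,u],3))
E
```

```text
scene fork 0.6 [312. 224.  48.  55.] 1443 med [ 0.568 -0.16   0.029] lo [ 0.54  -0.203  0.006] hi [ 0.613 -0.13   0.083]
scene wheel_stand 0.83 [353. 201.  30.  19.] 260 med [ 0.569 -0.292  0.013] lo [ 0.554 -0.318  0.004] hi [ 0.611 -0.285  0.031]
scene wheel_stand 0.68 [401. 188.  52.  34.] 438 med [ 0.506 -0.391  0.048] lo [ 0.469 -0.418 -0.   ] hi [ 0.595 -0.381  0.057]
scene wheel_center 0.76 [356. 189.  27.  25.] 501 med [ 0.579 -0.296  0.059] lo [ 0.556 -0.316  0.016] hi [ 0.612 -0.291  0.079]
scene axle_rest 0.96 [388. 188.  35.  34.] 503 med [ 0.559 -0.378  0.011] lo [ 0.524 -0.405  0.005] hi [ 0.586 -0.366  0.049]
scene axle_grip 0.56 [400. 186.  47.  38.] 449 med [ 0.507 -0.391  0.048] lo [ 0.469 -0.415  0.   ] hi [ 0.597 -0.381  0.057]
scene chuck_key 0.48 [423. 230.  18.  19.] 87 med [ 0.422 -0.367  0.009] lo [ 0.408 -0.384  0.   ] hi [ 0.45  -0.357  0.015]
scene spanner 0.88 [308. 177.  65.  43.] 574 med [ 0.728 -0.261  0.007] lo [ 0.709 -0.362 -0.   ] hi [ 0.745 -0.182  0.012]
scene steel_angle 0.79 [261. 204.  26.  13.] 212 med [ 0.703 -0.123  0.015] lo [ 0.699 -0.149
[... 1700 characters left out ...]
056]
side spanner 0.97 [394. 236.  46.  41.] 398 med [ 0.728 -0.297  0.007] lo [ 0.709 -0.366  0.003] hi [ 0.742 -0.194  0.011]
side spanner 0.23 [332. 260.  41.  35.] 748 med [ 0.559 -0.4    0.009] lo [ 0.525 -0.412  0.002] hi [ 0.591 -0.371  0.048]
side steel_angle 0.66 [365. 201.  23.  21.] 215 med [ 0.703 -0.114  0.01 ] lo [ 0.696 -0.15   0.001] hi [ 0.728 -0.054  0.029]
side 245 220 [ 0.394 -0.259  0.059]
side 180 120 [ 0.282 -0.213  0.27 ]
side 180 60 [ 0.309 -0.279  0.386]
side 180 250 [-0.069  1.018 -0.766]
side 450 180 [ 0.818 -0.339  0.156]
side 290 150 [ 0.518 -0.03   0.142]
side 450 300 [ 0.61  -0.72   0.187]
side 280 370 [ 0.441 -0.57  -0.053]
side 500 240 [ 0.683 -0.682  0.227]
```

```bash
ls pics
```

```text
scene0.png
scene_z.png
side0.png
side_z.png
wrist0.png
```

View pics/scene_z.png

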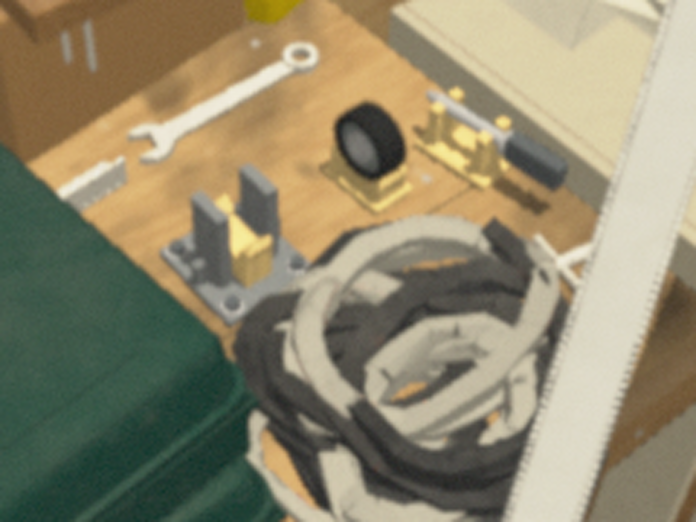

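View pics/side_z.png

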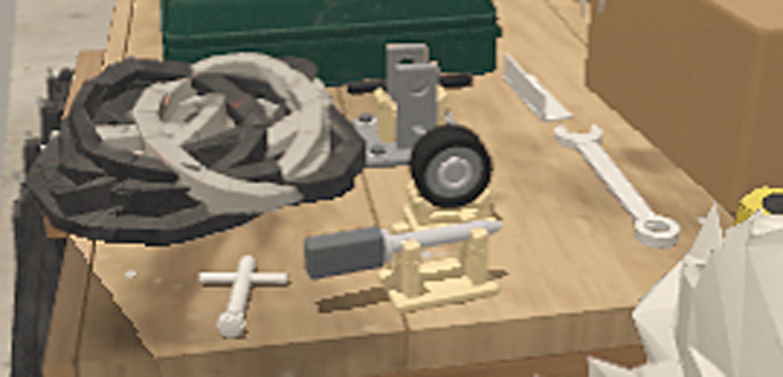

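```bash
python3 - <<'E'
from h import *
# top-down height map merged, 1px=2mm x:0.1..1.0, y:-0.8..0.2
H=np.full((500,450),-1.0);COL=np.zeros((500,450,3),np.uint8)
for n in ['scene','side']:
    d=np.load(f'{n}.npz');C=d['C'].reshape(-1,3);f=d['f'].reshape(-1,3)
    i=((C[:,1]+0.8)/0.002).astype(int);j=((C[:,0]-0.1)/0.002).astype(int)
    ok=(i>=0)&(i<500)&(j>=0)&(j<450)&(C[:,2]<0.9)&(C[:,2]>-1)
    for a,b,z,c in zip(i[ok],j[ok],C[ok,2],f[ok]):
        if z>H[a,b]: H[a,b]=z;COL[a,b]=c
h=np.clip((H+0.05)/0.45*255,0,255).astype(np.uint8)
im=cv2.applyColorMap(h,cv2.COLORMAP_JET);im[H<-0.9]=0
# rows: y increasing downwards; flip so y left? show x right, y up
out=np.hstack([im,COL])[::-1]
out=cv2.resize(out,(800,444));cv2.imwrite('pics/top.png',out)
# coarse grid max height
np.save('H.npy',H)
for a in range(0,500,20):
    print(f'{-0.8+a*.002:.2f}',' '.join(f'{int(1000*H[a:a+20,b:b+20].max()):4d}' for b in range(0,450,20)))
E
```

```text
-0.80 -765 -763 -763 -765 -154  -48  -50  -49  -50  -49  134  144  146  183  140  138  129  101   92 -1000 -1000 -1000 -1000
-0.76 -764 -764 -765 -764 -154  -49  -48  -50  -48  -51  132  139  196  195  191  192  157  116   96   83 -1000 -1000 -1000
-0.72 -765 -763 -768  336  336  335  -48  -47  -47  -51  151  171  231  231  240  228  225  142  104   49 -1000 -1000 -1000
-0.68 -765 -767 -763  336  336  336  -48  -49  -49  -50  151  180  228  231  228  222  228  154  109   32 -1000 -1000 -1000
-0.64 -764 -764  402  454  493  491  -48  -49  -46  -49   98   91  135  139  190  208  213  152 -1000 -1000 -1000 -1000 -1000
-0.60 -763 -764  431  456  489  -50  -48  -48  -48   37   44   70   71  121  118  177  107  -50 -1000 -1000 -1000 -1000 -1000
-0.56 -1000  317  382  421  393  -51  -48  -47  -49  -51  -50  -49  -48  -49   85  111  114   97 -1000 -1000 -1000 -1000 -1000
-0.52 -1000 -1000  336  337 -765  -51  -49  -49  -51  -50  -50  -50  -47  -50  -48  -50   83  -52 -1000 -1000 -1000 -1000 -1000
-0.48 -1000 -1000 -1000 -764 -766 -765 -1000 -1000 -1000 -1000 -1000 -1000 -1000 -1000 -1000 -10
[... 1303 characters left out ...]
   1    4   99  220  220  220  220  219  219  218  215    2    2    1  203  203  204  204  202
0.00   15    3 -101  -11    1    4  175  219  217  218  218  219  219  219  218    2    2    2  203  202  203  204  201
0.04   13    2 -1000   -9    0    5  205  219  217  218  217  217  218  219  218    2    2    2  202  203  203  203  202
0.08    3    3 -1000  -11    0    3  213  219  217  217  218  218  218  219  216    1    2    2  202  203  204  203  203
0.12    3    2 -1000 -576   -1    3  216  219  217  216  217  217  217  220  214    0    2    3  201  203  202  200  198
0.16 -391 -1000 -772 -772    0    2  217  219  218  217  217  216  217  219 -1000 -1000   23   26   26   28   27   25    3
```

```bash
cat > fit.py <<'E'
from h import *
from scipy.optimize import least_squares
def box(p,c,s):
    q=np.abs(p-np.array(c))-np.array(s)/2
    return np.linalg.norm(np.maximum(q,0),axis=1)+np.minimum(q.max(1),0)
def cyl(p,c,ax,r,L):
    d=p-np.array(c); a=d[:,ax]; rr=np.linalg.norm(np.delete(d,ax,1),axis=1)
    q=np.stack([rr-r,np.abs(a)-L/2],1)
    return np.linalg.norm(np.maximum(q,0),axis=1)+np.minimum(q.max(1),0)
def fork(p):
    l=lambda y:np.maximum(box(p,(0,y,.041),(.034,.010,.082)),-cyl(p,(0,y,.066),1,.0075,.02))
    return np.minimum.reduce([box(p,(0,0,.004),(.09,.084,.008)),l(.022),l(-.022)])
def wheel(p): return np.maximum(cyl(p,(0,0,.048),1,.03,.028),-cyl(p,(0,0,.048),1,.008,.04))
def stand(p): return np.minimum(wheel(p),box(p,(0,0,.004),(.064,.04,.008)))
def axle(p): # origin grip mid
    return np.minimum.reduce([box(p,(0,0,0),(.016,.052,.026)),cyl(p,(0,.028,0),1,.011,.004),cyl(p,(0,.064,0),1,.006,.068)])
def fitm(model,pts,x0,fixz=False):
    def f(v):
        c,s=np.cos(v[2]),np.sin(v[2]); d=pts-np.array([v[0],v[1],v[3]])
        q=np.stack([c*d[:,0]+s*d[:,1],-s*d[:,0]+c*d[:,1],d[:,2]],1)
        return model(q)*1000
    r=least_squares(f,x0,loss='soft_l1',f_scale=1.0,x_scale=[.001,.001,.02,.001])
    v=r.x; return v,np.median(np.abs(f(v))),r.cost
E
cat > m.py <<'E'
from fit import *
import sys
for n in ['scene','side']:
    p=read_camera(n);C=cloud(p)
    g=C.reshape(-1,3)
    pl=g[(abs(g[:,0]-.64)<.04)&(abs(g[:,1]+.25)<.08)&(abs(g[:,2])<.01)]
    print(n,'bench z',np.median(pl[:,2]))
    for nm,mo,x0 in [('fork',fork,[.57,-.17,0,0]),('wheel_center',wheel,[.585,-.305,0,0]),('axle_grip',axle,[.507,-.391,-1.57,.042])]:
        rs=cut_out(nm,p)
        ok=[r for r in rs if np.linalg.norm(np.median(C[r['pixels']&(p['range_z']>0)],0)[:2]-x0[:2])<.04]
        if not ok: print(nm,'none');continue
        m=cv2.erode(ok[0]['pixels'].astype(np.uint8),np.ones((2,2)))>0
        q=C[m&(p['range_z']>0)]; q=q[q[:,2]>.003]
        if nm=='wheel_center': q=q[q[:,2]>.03]
        if nm=='axle_grip': q=q[q[:,2]>.033]
        best=min((fitm(mo,q,[x0[0],x0[1],x0[2]+a,x0[3]]) for a in (-.5,-.2,0,.2,.5)),key=lambda t:t[2])
        v=best[0];print(nm,len(q),'xy',np.round(v[:2]*1000,1),'yaw',round(np.degrees(v[2]),1),'z',round(v[3]*1000,1),'res',round(best[1],2))
E
python3 m.py; python3 - <<'E'
from h import *
o=get_obs();print(T_tool(o)[:3,:3])
E
```

```text
scene bench z 0.0007681657594024727
fork 1396 xy [ 575.2 -171.1] yaw 13.9 z 1.4 res 1.83
wheel_center 419 xy [ 586.1 -307.9] yaw 2.7 z 0.5 res 1.1
axle_grip 307 xy [ 495.2 -398.4] yaw -81.8 z 42.6 res 0.77
side bench z 0.0005445107593486653
fork 773 xy [ 579.7 -169.1] yaw 1.6 z 1.4 res 1.07
wheel_center 510 xy [ 585.4 -300.8] yaw 3.3 z 0.5 res 1.18
axle_grip 518 xy [ 495.9 -396. ] yaw -82.4 z 42.2 res 0.66
[[ 3.58293155e-06  9.22685697e-01  3.85552986e-01]
 [-7.57839736e-05  3.85552985e-01 -9.22685694e-01]
 [-9.99999997e-01 -2.59128176e-05  7.13061984e-05]]
```

servo_tool(rows=[0,0,40,0,0,0,0,80,0,0,0,0,110,0,0,0,0,120,0,0,30,30,120,7,0,60,55,120,14,0,90,80,120,21,0,110,100,120,25,0,110,100,120,25,0])

```text
time_s: 2.3
tool_pos: [0.3676, -0.4933, 0.3537]
tool_rot: [81.9, 89.7, 40.4]
force: [0.9, 0.3, -0.5]
grip_width: 0.0869
```

```bash
python3 - <<'E'
from h import *
o=get_obs();print(o['time_s'],o['qpos'],o['tool_pos'],o['force'])
p=read_camera('scene');cv2.imwrite('pics/s1.png',p['frame'])
p=read_camera('side');cv2.imwrite('pics/s1b.png',p['frame'])
E
```

```text
2.3 [ 60.43628698  13.04759874 -11.68271262  76.46712905   2.35062594
  90.74354012   7.56673256] [ 0.36759722 -0.49331172  0.35372977] [ 0.94481226  0.27036725 -0.5095609 ]
```

View pics/s1.png

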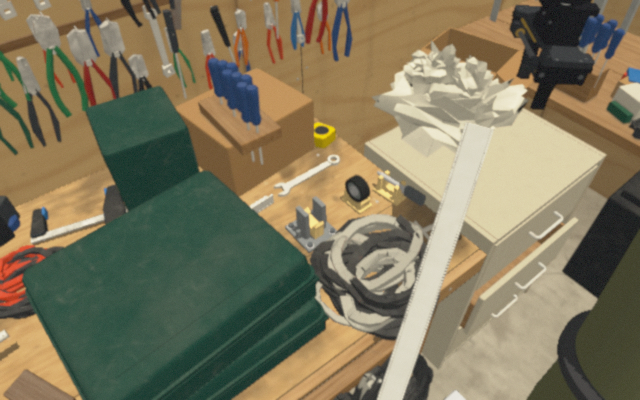

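View pics/s1b.png

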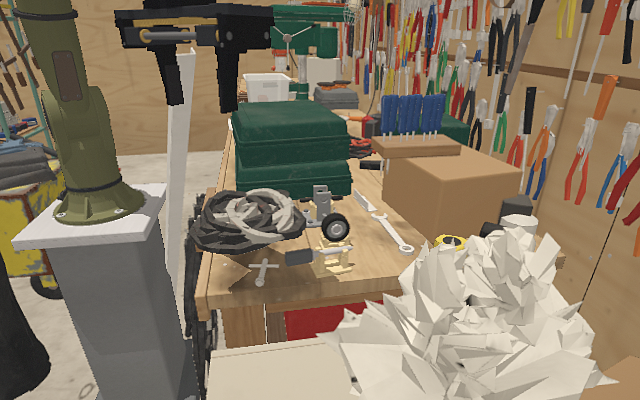

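servo_tool(rows=[25,25,0,7,0,55,50,0,14,0,85,75,0,21,0,115,100,0,28,0,145,125,0,35,0,175,150,0,42,0,200,175,0,45,0,217,188,0,45,0,217,188,0,45,0])

```text
time_s: 3.15
tool_pos: [0.5806, -0.3079, 0.3524]
tool_rot: [73.0, 89.8, 75.9]
force: [0.2, -0.2, -1.0]
grip_width: 0.0869
```

```bash
python3 - <<'E'
from h import *
o=get_obs();print(o['time_s'],o['qpos'],o['tool_pos'],o['force']);print(T_tool(o)[:3,:3].round(3))
p=read_camera('wrist');cv2.imwrite('pics/w2.png',p['frame']);C=cloud(p,o);np.savez('w2.npz',C=C,f=p['frame'])
p=read_camera('scene');cv2.imwrite('pics/s2.png',p['frame'])
E
```

```text
3.15 [ 43.53569055  19.71420184 -24.76062015  69.52269243   7.94554671
  92.4488548   23.37428329] [ 0.58064796 -0.30785339  0.3524361 ] [ 0.23506788 -0.17843571 -1.00246132]
[[ 0.001 -0.052  0.999]
 [ 0.003  0.999  0.052]
 [-1.     0.003  0.001]]
```

View pics/w2.png

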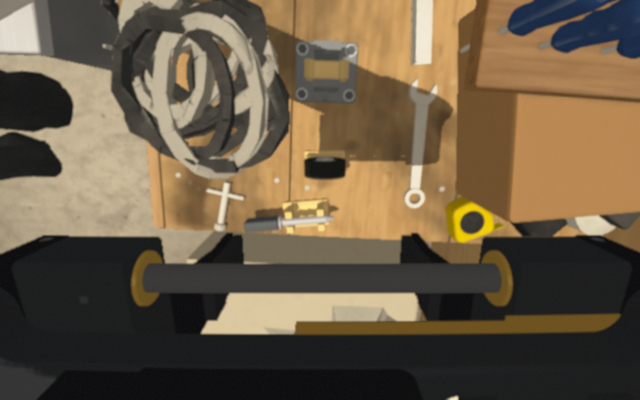

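View pics/s2.png

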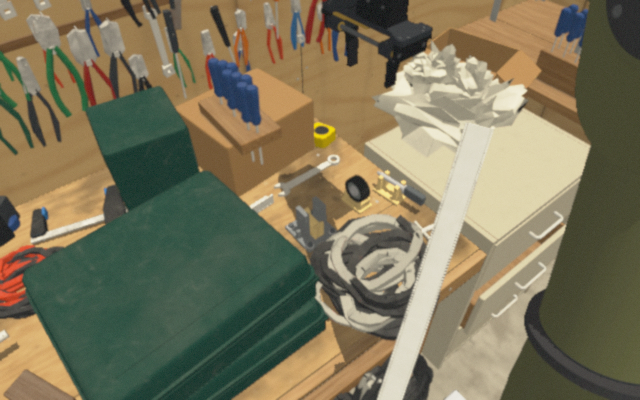

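```bash
cat > mw.py <<'E'
from fit import *
def meas(which):
    o=get_obs();p=read_camera('wrist');C=cloud(p,o)
    for nm,mo,x0 in which:
        rs=cut_out(nm,p)
        ok=[r for r in rs if (r['pixels']&(p['range_z']>0)).sum()>20 and np.linalg.norm(np.median(C[r['pixels']&(p['range_z']>0)],0)[:2]-x0[:2])<.04]
        if not ok: print(nm,'none');continue
        q=C[ok[0]['pixels']&(p['range_z']>0)]
        if nm=='fork':
            q=q[(q[:,2]>.002)]
            q=q[~((q[:,2]>.012)&(q[:,2]<.06))]
        if nm=='wheel_center': q=q[q[:,2]>.04]
        if nm=='axle_grip': q=q[q[:,2]>.035]
        best=min((fitm(mo,q,[x0[0],x0[1],x0[2]+a,x0[3]]) for a in (-.3,-.1,0,.1,.3)),key=lambda t:t[2])
        v=best[0];print(nm,len(q),round(ok[0]['score'],2),'xy',np.round(v[:2]*1000,1),'yaw',round(np.degrees(v[2]),1),'z',round(v[3]*1000,1),'res',round(best[1],2))
        if nm in('fork',):
            t=q[q[:,2]>.07]; print('  lugs',len(t))
            if len(t)>10:
                rect=cv2.minAreaRect((t[:,:2]*1000).astype(np.float32)); print('  rect',rect)
            t=q[q[:,2]<.012]; print('  base rect',cv2.minAreaRect((t[:,:2]*1000).astype(np.float32)),'z',np.median(t[:,2]))
        if nm=='wheel_center':
            t=q[q[:,2]>.06]; print('  rect',cv2.minAreaRect((t[:,:2]*1000).astype(np.float32)),'maxz',np.percentile(q[:,2],98))
        if nm=='axle_grip':
            print('  rect',cv2.minAreaRect((q[:,:2]*1000).astype(np.float32)),'maxz',np.percentile(q[:,2],98))
F=('fork',fork,[.577,-.17,0,0]);W=('wheel_center',wheel,[.585,-.303,0,0]);A=('axle_grip',axle,[.495,-.396,-1.43,.042])
if __name__=='__main__': meas([F,W,A])
E
python3 mw.py
```

```text
fork 2430 0.78 xy [ 580.9 -171. ] yaw 1.3 z 1.1 res 0.56
  lugs 572
  rect ((581.0086059570312, -170.8186492919922), (33.971282958984375, 54.160335540771484), 0.9977167248725891)
  base rect ((581.926025390625, -169.1400909423828), (92.62930297851562, 87.69107055664062), 1.928262710571289) z 0.00897822288698974
wheel_center 824 0.67 xy [ 585.9 -306.9] yaw 3.1 z 0.8 res 0.43
  rect ((586.187255859375, -304.68450927734375), (55.116600036621094, 25.9556941986084), 2.5825281143188477) maxz 0.07971692684746523
axle_grip 814 0.89 xy [ 498.2 -397.8] yaw -82.1 z 42.9 res 0.48
  rect ((536.1326293945312, -392.6315002441406), (132.460205078125, 19.900821685791016), 5.1187238693237305) maxz 0.05689401439217246
```

servo_tool(rows=[4,4,-40,0,0.15,6,6,-80,0,0.15,6,6,-120,0,0.15,6,6,-160,0,0.15,6,6,-184,0,0.15,6,6,-184,0,0.15], force=25)

```text
time_s: 3.95
tool_pos: [0.5787, -0.306, 0.1628]
tool_rot: [154.2, 89.3, 156.7]
force: [-1.4, 1.0, -1.6]
grip_width: 0.0743
```

```bash
python3 - <<'E'
from h import *
o=get_obs();print(o['time_s'],o['qpos'],o['tool_pos'],o['force'],o['grip_width']);print(T_tool(o)[:3,:3].round(3))
p=read_camera('wrist');cv2.imwrite('pics/w3.png',p['frame'])
p=read_camera('side');cv2.imwrite('pics/s3.png',p['frame'])
E
python3 -c "
from mw import *
meas([F,W])"
```

```text
3.95 [ 44.00191005  23.52745035 -24.07952839  86.30171597   9.79089168
  72.92071146  21.23779055] [ 0.57868037 -0.30602352  0.16275601] [-1.38190557  1.00088274 -1.57639594] 0.0743178380049823
[[-0.01  -0.044  0.999]
 [ 0.005  0.999  0.044]
 [-1.     0.005 -0.01 ]]
fork 4961 0.63 xy [ 580.5 -170.9] yaw 1.3 z 1.1 res 0.53
  lugs 899
  rect ((580.91162109375, -193.24635314941406), (34.287349700927734, 10.612689018249512), 1.1363893747329712)
  base rect ((580.9464721679688, -173.79769897460938), (91.7252426147461, 78.89623260498047), 1.7139990329742432) z 0.00893592143025529
wheel_center 2448 0.95 xy [ 585.6 -307. ] yaw 3.1 z 0.7 res 0.36
  rect ((585.538818359375, -304.37432861328125), (55.44002151489258, 26.395124435424805), 2.657109260559082) maxz 0.07931112952530882
```

View pics/w3.png

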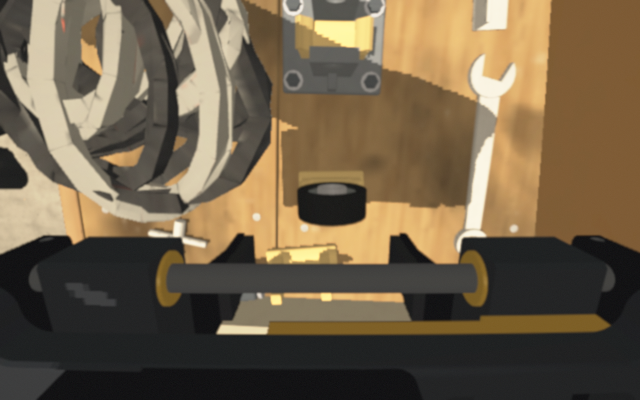

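View pics/s3.png

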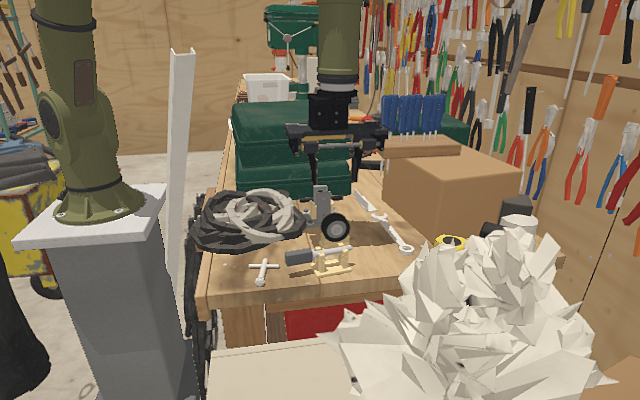

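servo_tool(rows=[0,0,0,0,0.15,0,0,0,0,0.15,0,0,0,0,0.15])

```text
time_s: 4.45
tool_pos: [0.5841, -0.306, 0.1708]
tool_rot: [-33.7, 89.9, -31.0]
force: [0.2, -0.2, 0.3]
grip_width: 0.0741
```

```bash
python3 - <<'E'
from h import *
o=get_obs();print(o['time_s'],o['qpos'],o['tool_pos'],o['force'],o['grip_width']);print(T_tool(o)[:3,:3].round(4))
E
```

```text
4.45 [ 43.90255269  23.22636235 -24.23109512  85.7622789    9.76396369
  72.9902801   21.2478126 ] [ 0.5841101  -0.30597594  0.17081124] [ 0.24007345 -0.2267353   0.31715531] 0.07412452686041496
[[ 0.0017 -0.0467  0.9989]
 [-0.001   0.9989  0.0467]
 [-1.     -0.0011  0.0016]]
```

servo_tool(rows=[1.5,0,-35,0,0.15,1.5,0,-70,0,0.15,1.5,0,-100,0,0.15,1.5,0,-115,0,0.15,1.5,0,-124,0,0.15,1.5,0,-124,0,0.15,1.5,0,-124,0,0.15,1.5,0,-124,0,0.15])

```text
time_s: 5.12
tool_pos: [0.5865, -0.3063, 0.0476]
tool_rot: [-29.0, 89.8, -26.4]
force: [-0.2, -1.7, 0.1]
grip_width: 0.0743
```

```bash
python3 - <<'E'
from h import *
o=get_obs();print(o['tool_pos'],o['force'],o['grip_width'])
p=read_camera('wrist');cv2.imwrite('pics/w4.png',p['frame'])
E
```

```text
[ 0.58646724 -0.30628771  0.04756647] [-0.22061075 -1.68232546  0.09786839] 0.07430547238774748
```

View pics/w4.png

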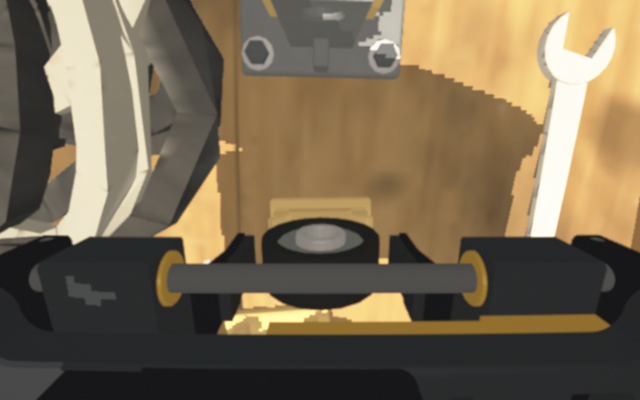

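The wheel sits between the fingers, centred at about (320,265) with the pads at 240 and 395, so I can close.

servo_tool(rows=[0,0,0,0,0.25,0,0,0,0,0.35,0,0,0,0,0.5,0,0,0,0,0.5,0,0,0,0,0.5,0,0,0,0,0.5,0,0,5,0,0.5,0,0,20,0,0.5,0,0,40,0,0.5], force=30)

```text
time_s: 5.92
tool_pos: [0.5825, -0.3048, 0.0832]
tool_rot: [151.1, 89.6, 153.8]
force: [-0.1, 0.4, -2.2]
grip_width: 0.0595
```

servo_tool(rows=[0,0,40,0,0.5,0,0,70,0,0.5,0,0,80,0,0.5,0,0,80,0,0.5,0,0,80,0,0.5])

```text
time_s: 6.33
tool_pos: [0.5843, -0.3056, 0.1646]
tool_rot: [162.2, 89.9, 164.9]
force: [-0.2, 0.5, -2.1]
grip_width: 0.0595
```

```bash
python3 - <<'E'
from h import *
o=get_obs();print(o['tool_pos'],o['force'],o['grip_width']);print(T_tool(o)[:3,:3].round(4))
p=read_camera('wrist');cv2.imwrite('pics/w5.png',p['frame'])
p=read_camera('side');cv2.imwrite('pics/s5.png',cv2.resize(p['frame'][60:300,220:460],None,fx=2.5,fy=2.5))
E
```

```text
[ 0.58429524 -0.30560368  0.16457659] [-0.18584045  0.50271671 -2.09938827] 0.05951060978306609
[[-1.500e-03 -4.660e-02  9.989e-01]
 [ 4.000e-04  9.989e-01  4.660e-02]
 [-1.000e+00  5.000e-04 -1.500e-03]]
```

View pics/w5.png

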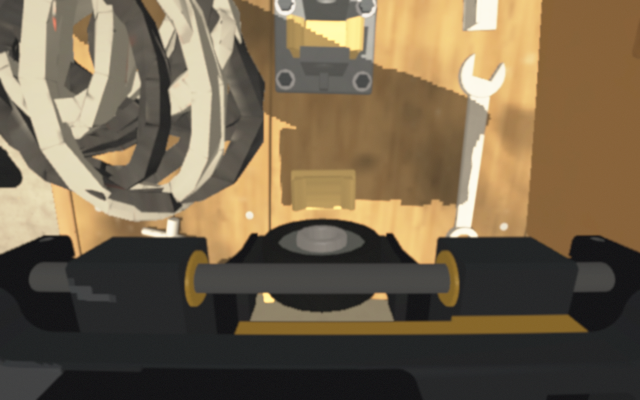

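View pics/s5.png

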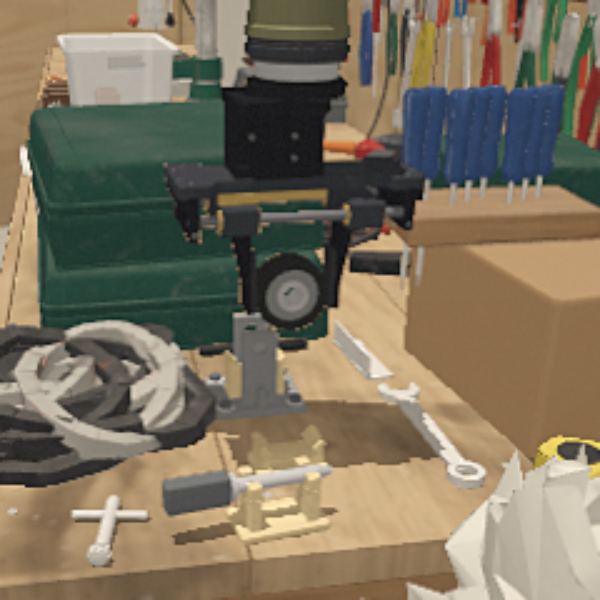

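```bash
cat > wh.py <<'E'
from mw import *
def wheelhand():
    o=get_obs();p=read_camera('wrist');C=cloud(p,o);t=o['tool_pos']
    for r in cut_out('wheel_center',p)[:1]:
        m=cv2.erode(r['pixels'].astype(np.uint8),np.ones((3,3)))>0
        q=C[m&(p['range_z']>0)]
        q=q[(np.abs(q-t)<[.045,.03,.05]).all(1)]
        z0=t[2]-.048
        best=min((fitm(wheel,q,[t[0],t[1],a,z0]) for a in (0,.05,.1)),key=lambda s:s[2])
        v=best[0];print('wheel',r['score'],len(q),'centre-TCP mm',np.round((np.array([v[0],v[1],v[3]+.048])-t)*1000,1),'yaw',np.degrees(v[2]),'res',best[1])
if __name__=='__main__':
    wheelhand(); meas([F])
E
python3 wh.py
python3 - <<'E'
from h import *
C=np.load('scene.npz')['C'].reshape(-1,3)
D=np.load('side.npz')['C'].reshape(-1,3)
for nm,q in(('sc',C),('si',D)):
    for lo,hi in((.05,.1),(.1,.15),(.15,.2),(.2,.24)):
        s=q[(abs(q[:,0]-.58)<.09)&(q[:,2]>lo)&(q[:,2]<hi)&(q[:,1]>-.13)&(q[:,1]<.1)]
        print(nm,lo,len(s),s[:,1].min() if len(s) else 0)
E
```

```text
wheel 0.63 5628 centre-TCP mm [-0.4 -1.2  2.3] yaw 3.109365215584559 res 0.6152833430373914
fork 5081 0.9 xy [ 580.5 -170.8] yaw 1.4 z 1.1 res 0.54
  lugs 907
  rect ((581.01416015625, -193.19615173339844), (34.15807342529297, 10.608914375305176), 1.4144337177276611)
  base rect ((580.7149658203125, -174.24212646484375), (90.6258316040039, 77.92932891845703), 2.125) z 0.00897536432848911
sc 0.05 42 -0.12972986172908976
sc 0.1 0 0
sc 0.15 0 0
sc 0.2 5362 -0.029238735001618443
si 0.05 1234 -0.12969797004294004
si 0.1 1127 -0.0361411342777852
si 0.15 1217 -0.039865078819385835
si 0.2 947 -0.029880002104446413
```

servo_tool(rows=[0,30,0,0,0.5,-1,65,0,-1.5,0.5,-2,95,0,-1.5,0.5,-3,120,0,-1.5,0.5,-3,135,0,-1.5,0.5,-3,135,0,-1.5,0.5,-3,135,0,-1.5,0.5,-3,135,0,-1.5,0.5])

```text
time_s: 7.3
tool_pos: [0.5819, -0.173, 0.1653]
tool_rot: [-102.0, 89.9, -101.0]
force: [-0.3, 0.3, -2.6]
grip_width: 0.06
```

```bash
python3 - <<'E'
from h import *
o=get_obs();print(o['tool_pos'],o['force'],o['grip_width']);print(T_tool(o)[:3,:3].round(4))
p=read_camera('wrist');cv2.imwrite('pics/w6.png',p['frame'])
p=read_camera('side');cv2.imwrite('pics/s6.png',cv2.resize(p['frame'][60:300,220:460],None,fx=2.5,fy=2.5))
E
python3 wh.py
```

```text
[ 0.58189085 -0.17300782  0.16532643] [-0.32935784  0.3306486  -2.55284126] 0.06002116527904062
[[-3.000e-04 -1.840e-02  9.998e-01]
 [-1.300e-03  9.998e-01  1.840e-02]
 [-1.000e+00 -1.300e-03 -3.000e-04]]
wheel 0.74 5640 centre-TCP mm [-0.4 -1.2  2.3] yaw 1.4493069660307718 res 0.6134608830672388
fork 3700 0.86 xy [ 580.5 -171.4] yaw 1.5 z 1.2 res 0.51
  lugs 692
  rect ((579.7518920898438, -148.8849334716797), (33.96324920654297, 10.03479290008545), 1.0615464448928833)
  base rect ((580.1724853515625, -168.03575134277344), (90.90457916259766, 78.60400390625), 1.9761929512023926) z 0.009113655842658858
```

View pics/w6.png

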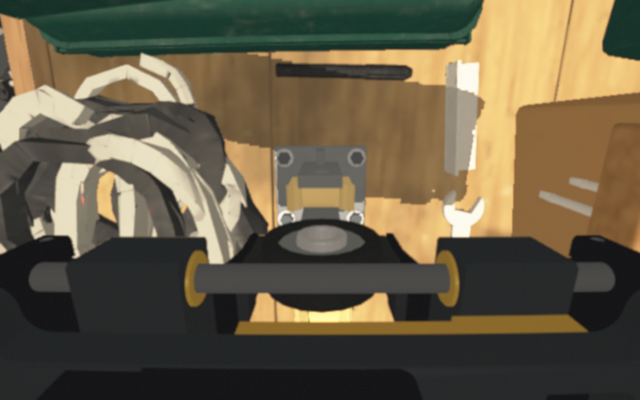

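View pics/s6.png

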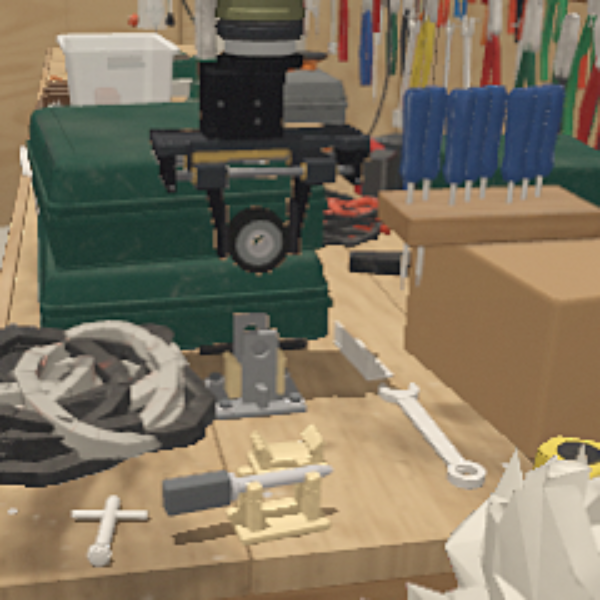

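servo_tool(rows=[-1,2.7,-20,0,0.5,-1,2.7,-30,0,0.5,-1,2.7,-30,0,0.5,-1,2.7,-30,0,0.5,-1,2.7,-30,0,0.5,-1,2.7,-30,0,0.5])

```text
time_s: 8.1
tool_pos: [0.5817, -0.1683, 0.1364]
tool_rot: [-19.8, 89.9, -18.7]
force: [-0.6, -0.1, -1.5]
grip_width: 0.0597
```

```bash
python3 - <<'E'
from h import *
o=get_obs();print(o['tool_pos'],o['joint_velocities'].round(1));print(T_tool(o)[:3,:3].round(4))
p=read_camera('side');cv2.imwrite('pics/s7.png',cv2.resize(p['frame'][120:240,260:380],None,fx=5,fy=5,interpolation=cv2.INTER_CUBIC))
o=get_obs();print(o['tool_pos'])
E
python3 wh.py
```

```text
[ 0.58165537 -0.16832161  0.13644689] [ 0.  -0.2 -0.  -0.   0.1 -0.1 -0.1]
[[ 1.300e-03 -2.040e-02  9.998e-01]
 [-5.000e-04  9.998e-01  2.040e-02]
 [-1.000e+00 -5.000e-04  1.300e-03]]
[ 0.58167095 -0.1682458   0.13646516]
wheel 0.72 5676 centre-TCP mm [-0.5 -1.2  2.3] yaw 1.7205658436874731 res 0.5975254530139769
fork 4259 0.96 xy [ 580.4 -171.3] yaw 1.3 z 1.1 res 0.45
  lugs 919
  rect ((577.2741088867188, -149.4056396484375), (39.003196716308594, 11.298691749572754), 2.043424606323242)
  base rect ((580.1586303710938, -162.81423950195312), (90.09427642822266, 67.87137603759766), 1.5923786163330078) z 0.009024081852713112
```

View pics/s7.png

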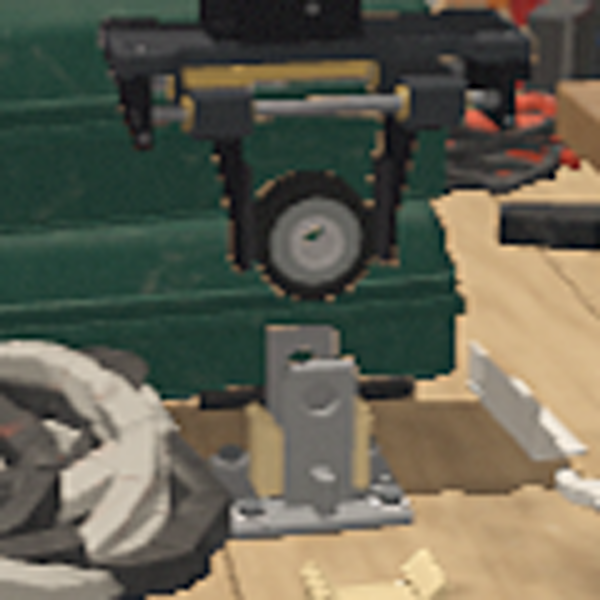

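servo_tool(rows=[-0.7,-1.5,-10,0,0.5,-0.7,-1.5,-15,0,0.5,-0.7,-1.5,-15,0,0.5,-0.7,-1.5,-15,0,0.5])

```text
time_s: 8.68
tool_pos: [0.5797, -0.1695, 0.1196]
tool_rot: [159.2, 89.9, 160.4]
force: [0.8, 0.1, -1.9]
grip_width: 0.06
```

```bash
python3 wh.py; python3 - <<'E'
from h import *
o=get_obs();print(o['tool_pos'])
p=read_camera('wrist');cv2.imwrite('pics/w8.png',cv2.resize(p['frame'][140:320,180:460],None,fx=2.8,fy=2.8,interpolation=cv2.INTER_CUBIC))
E
```

```text
wheel 0.86 5832 centre-TCP mm [-0.5 -1.2  2.3] yaw 1.6137910180902566 res 0.5842019332129604
fork 4601 0.6 xy [ 580.3 -171.2] yaw 1.3 z 1.1 res 0.44
  lugs 1078
  rect ((580.42138671875, -149.74359130859375), (35.485137939453125, 12.219250679016113), 0.5332069993019104)
  base rect ((580.0969848632812, -160.6813201904297), (89.9126205444336, 63.48213577270508), 0.9882240295410156) z 0.009041260761798009
[ 0.58062701 -0.16953224  0.12083223]
```

View pics/w8.png

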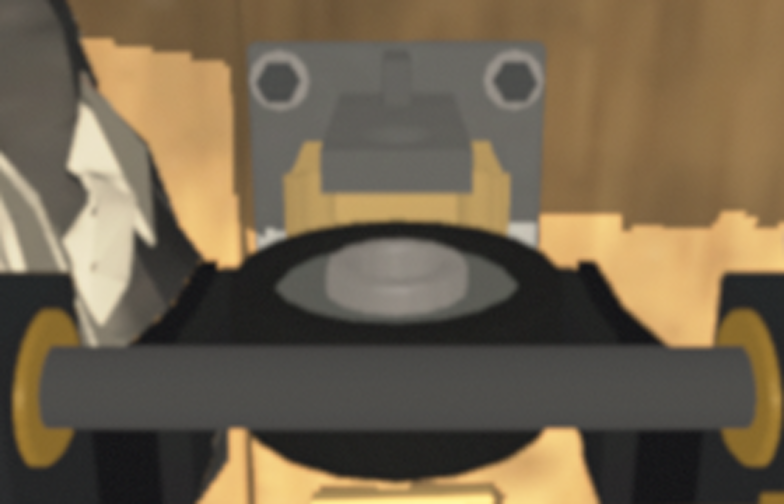

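servo_tool(rows=[0,-0.3,-10,0,0.5,0,-0.3,-20,0,0.5,0,-0.3,-28,0,0.5,0,-0.3,-34,0,0.5,0,-0.3,-38,0,0.5,0,-0.3,-38,0,0.5,0,-0.3,-38,0,0.5])

```text
time_s: 9.52
tool_pos: [0.5803, -0.1698, 0.0822]
tool_rot: [147.1, 90.0, 148.3]
force: [0.7, -0.1, -1.4]
grip_width: 0.0594
```

```bash
python3 - <<'E'
from h import *
o=get_obs();print(o['tool_pos'],o['force'],o['wrist_torque'])
p=read_camera('side');cv2.imwrite('pics/s9.png',cv2.resize(p['frame'][120:240,260:380],None,fx=5,fy=5,interpolation=cv2.INTER_CUBIC))
E
python3 wh.py
```

```text
[ 0.5802572  -0.16978839  0.08222422] [ 0.73182292 -0.14545655 -1.42992018] [-0.03021355 -0.086774    0.0014195 ]
wheel 0.85 4984 centre-TCP mm [-0.5 -1.2  2.3] yaw 1.6392015689348878 res 0.6166446406670666
fork 6167 0.94 xy [ 580.  -171.2] yaw 1.2 z 1.1 res 0.41
  lugs 1619
  rect ((580.1180419921875, -150.7336883544922), (15.214132308959961, 57.30480194091797), 89.47716522216797)
  base rect ((579.8576049804688, -157.09490966796875), (90.19827270507812, 56.55695343017578), 1.082505464553833) z 0.009010929036361207
```

View pics/s9.png

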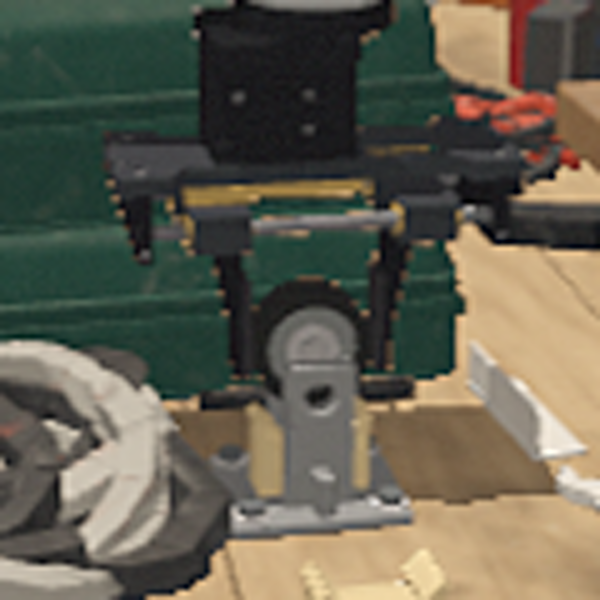

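servo_tool(rows=[0,0,-6,0,0.5,0,0,-11,0,0.5,0,0,-15,0,0.5,0,0,-17,0,0.5,0,0,-17,0,0.5,0,0,-17,0,0.5])

```text
time_s: 10.27
tool_pos: [0.5802, -0.1698, 0.0653]
tool_rot: [157.5, 90.0, 158.7]
force: [0.1, -0.1, -1.6]
grip_width: 0.0597
```

```bash
python3 - <<'E'
from h import *
o=get_obs();print(o['tool_pos'],o['force'],o['wrist_torque'])
E
python3 wh.py
```

```text
[ 0.58020245 -0.16979006  0.06530528] [ 0.08768959 -0.09070904 -1.58226962] [-0.03842667 -0.08712154  0.01377448]
wheel 0.83 3971 centre-TCP mm [-0.5 -1.2  2.3] yaw 1.7070662643211199 res 0.5042209107620592
fork 8001 0.77 xy [ 580.3 -171.2] yaw 1.3 z 1.1 res 0.41
  lugs 2894
  rect ((580.2714233398438, -169.79237365722656), (34.65507888793945, 52.55606460571289), 1.1605979204177856)
  base rect ((579.1666259765625, -153.7293701171875), (91.48020935058594, 49.68684005737305), 0.9653319120407104) z 0.009037881119267704
```

servo_tool(rows=[0,0,-1,0,0.5,0,0,-1.5,0,0.5,0,0,-1.5,0,0.5,0,0,-1.5,0,0.28,0,0,-1.5,0,0.22,0,0,-1.5,0,0.15,0,0,-1.5,0,0.1,0,0,-1.5,0,0.1,0,0,-1.5,0,0.1])

```text
time_s: 11.22
tool_pos: [0.5804, -0.1699, 0.0641]
tool_rot: [-33.4, 90.0, -32.3]
force: [-0.4, 0.2, 0.0]
grip_width: 0.0775
```

```bash
python3 - <<'E'
from h import *
o=get_obs();print(o['tool_pos'],o['force'],o['grip_width'])
E
python3 wh.py
```

```text
[ 0.5803868 -0.1698649  0.0641034] [-0.43624974  0.16352018  0.03563191] 0.07746944213706188
wheel 0.95 3850 centre-TCP mm [-0.2 -1.1  2.7] yaw 1.5922484493657074 res 0.48147914457414426
fork 8269 0.56 xy [ 580.  -171.1] yaw 1.1 z 1.1 res 0.4
  lugs 2881
  rect ((579.6036987304688, -169.19430541992188), (57.873538970947266, 51.42601013183594), 0.8700836300849915)
  base rect ((580.4451904296875, -163.5352325439453), (92.6456527709961, 70.63410186767578), 0.25751739740371704) z 0.009014104500651238
```

servo_tool(rows=[0,0,15,0,0.05,0,0,45,0,0.0,0,0,80,0,0.0,0,0,115,0,0.0,0,-20,135,-7,0.0,0,-50,135,-14,0.0,-10,-80,135,-21,0.0,-20,-110,135,-28,0,-35,-140,135,-35,0,-50,-170,135,-42,0])

```text
time_s: 12.25
tool_pos: [0.5298, -0.341, 0.1991]
tool_rot: [13.1, 90.0, -28.1]
force: [0.2, -0.8, -0.6]
grip_width: 0.0871
```

servo_tool(rows=[-15,-20,0,-7,0.2,-25,-35,0,-14,0.3,-30,-50,0,-21,0.5,-32,-58,0,-28,0.5,-32,-58,0,-35,0.5,-32,-58,0,-41.5,0.5,-32,-58,0,-41.5,0.5,-32,-58,0,-41.5,0.5,-32,-58,0,-41.5,0.5])

```text
time_s: 13.0
tool_pos: [0.4986, -0.3976, 0.199]
tool_rot: [-130.1, 90.0, 147.8]
force: [0.0, 0.6, 1.1]
grip_width: 0.0443
```

```bash
python3 - <<'E'
from h import *
o=get_obs();print(o['time_s'],o['tool_pos'],o['qpos'].round(1),o['grip_width']);print(T_tool(o)[:3,:3].round(4))
p=read_camera('wrist');cv2.imwrite('pics/w10.png',p['frame'])
p=read_camera('scene');cv2.imwrite('pics/s10.png',p['frame'])
E
python3 -c "
from mw import *
meas([A])"
```

```text
13.0 [ 0.49856129 -0.39755753  0.19904174] [ 44.1  18.2  -9.9  87.5   3.2  74.6 -48.3] 0.04425543500247177
[[-1.000e-04  9.906e-01  1.370e-01]
 [ 0.000e+00  1.370e-01 -9.906e-01]
 [-1.000e+00 -0.000e+00 -0.000e+00]]
axle_grip 2068 0.58 xy [ 498.4 -397.2] yaw -82.3 z 42.8 res 0.46
  rect ((536.4163208007812, -391.93792724609375), (136.13406372070312, 21.493013381958008), 7.48411750793457) maxz 0.05674064616102616
```

View pics/w10.png

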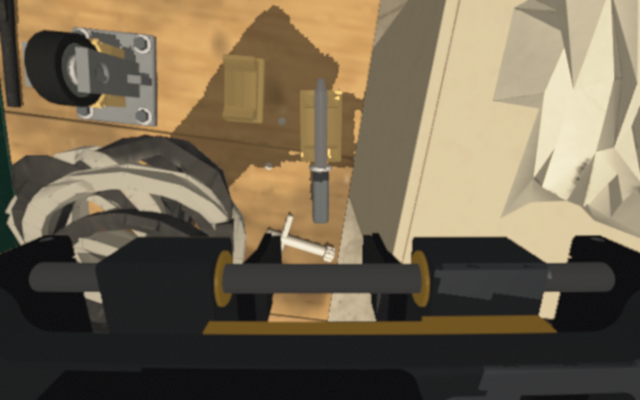

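View pics/s10.png

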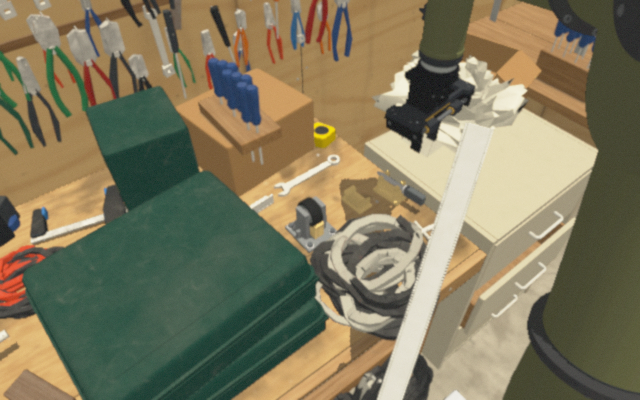

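servo_tool(rows=[0,0,-40,0,0.5,0,0,-80,0,0.5,0,0,-120,0,0.5,0,0,-145,0,0.5,0,0,-160,0,0.5,0,0,-165,0,0.5,0,0,-165,0,0.5,0,0,-165,0,0.5,0,0,-165,0,0.5], force=40)

```text
time_s: 13.95
tool_pos: [0.4996, -0.3987, 0.0361]
tool_rot: [44.1, 89.8, -38.2]
force: [-0.1, 0.1, 0.5]
grip_width: 0.0435
```

```bash
python3 - <<'E'
from h import *
o=get_obs();print(o['time_s'],o['tool_pos'],o['force'],o['grip_width']);print(T_tool(o)[:3,:3].round(4))
p=read_camera('wrist');cv2.imwrite('pics/w11.png',p['frame'])
E
```

```text
13.95 [ 0.49962726 -0.39872277  0.03605347] [-0.12320199  0.09527189  0.5216557 ] 0.04352959676626204
[[ 0.0026  0.991   0.1338]
 [-0.0021  0.1338 -0.991 ]
 [-1.      0.0023  0.0024]]
```

View pics/w11.png

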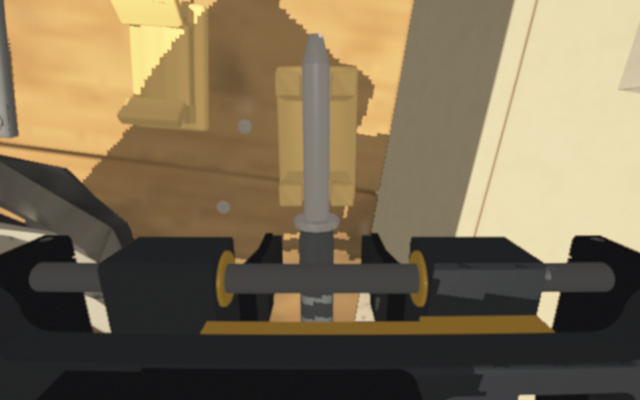

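servo_tool(rows=[-1,1,-1.5,0,0.5,-1,1,-1.5,0,0.7,-1,1,-1.5,0,1,-1,1,-1.5,0,1,-1,1,-1.5,0,1,-1,1,-1.5,0,1,-1,1,-1.5,0,1,-1,1,-1.5,0,1], force=40)

```text
time_s: 14.67
tool_pos: [0.4974, -0.3969, 0.0326]
tool_rot: [-15.1, 90.0, -97.4]
force: [0.3, -0.3, 1.0]
grip_width: 0.0161
```

servo_tool(rows=[0,0,8,0,1,0,0,25,0,1,0,0,50,0,1,0,0,80,0,1,0,0,90,0,1,0,0,90,0,1,0,0,90,0,1])

```text
time_s: 15.25
tool_pos: [0.4972, -0.3968, 0.1224]
tool_rot: [-1.8, 90.0, -84.2]
force: [-0.1, 0.1, -2.7]
grip_width: 0.0154
```

```bash
python3 - <<'E'
from h import *
o=get_obs();print(o['time_s'],o['tool_pos'],o['force'],o['grip_width'],o['qpos'].round(1));print(T_tool(o)[:3,:3].round(4))
p=read_camera('wrist');cv2.imwrite('pics/w12.png',p['frame'])
E
```

```text
15.25 [ 0.49724655 -0.39684492  0.12237868] [-0.0956598   0.10487555 -2.6875696 ] 0.015427393023372891 [ 44.1  21.2  -9.8  92.7   3.9  66.5 -48.9]
[[ 0.000e+00  9.910e-01  1.336e-01]
 [-3.000e-04  1.336e-01 -9.910e-01]
 [-1.000e+00 -0.000e+00  3.000e-04]]
```

View pics/w12.png

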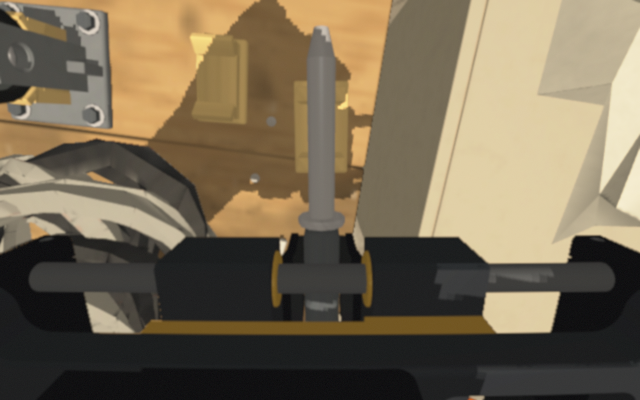

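servo_tool(rows=[15,10,0,7,1,30,20,0,14,1,45,30,0,21,1,60,40,0,28,1,75,45,0,35,1,86,50,0,42,1,86,55,0,49,1,86,60,0,56,1,86,60,0,63,1,86,64,0,70,1])

```text
time_s: 16.13
tool_pos: [0.582, -0.3326, 0.1195]
tool_rot: [166.3, 89.8, 154.3]
force: [0.1, -0.8, -1.1]
grip_width: 0.0155
```

servo_tool(rows=[0,0,0,7,1,0,0,0,13.6,1,0,0,0,13.6,1,0,0,0,13.6,1,0,0,0,13.6,1])

```text
time_s: 16.55
tool_pos: [0.5827, -0.3327, 0.1211]
tool_rot: [144.6, 89.9, 145.7]
force: [-0.7, 0.4, -1.4]
grip_width: 0.0156
```

```bash
cat > ax.py <<'E'
from mw import *
def axis(verbose=True):
    o=get_obs();p=read_camera('wrist');C=cloud(p,o);t=o['tool_pos'];Rt=T_tool(o)[:3,:3]
    loc=(C-t)@Rt  # tool coords: x down, y along axle, z jaws
    m=(loc[...,1]>.036)&(loc[...,1]<.094)&(abs(loc[...,2])<.018)&(abs(loc[...,0]+.008)<.02)&(p['range_z']>0)
    q=loc[m]
    def f(v):
        y=q[:,1]; return (np.hypot(q[:,0]-v[0]-v[2]*(y-.06),q[:,2]-v[1]-v[3]*(y-.06))-.006)*1000
    r=least_squares(f,[-.008,0,0,0],loss='soft_l1',x_scale=[.001,.001,.01,.01]);v=r.x
    P=lambda y:Rt@np.array([v[0]+v[2]*(y-.06),y,v[1]+v[3]*(y-.06)])+t
    # tip extent
    mm=(abs(loc[...,2]-v[1])<.008)&(abs(loc[...,0]-v[0])<.008)&(p['range_z']>0)&(loc[...,1]>.03)&(loc[...,1]<.14)
    tipy=np.percentile(loc[mm][:,1],99.7)
    print('n',m.sum(),'res',np.median(abs(f(v))).round(2),'tool-frame x(down) %.1f z %.1f slope_down %.4f slope_z %.4f tipy %.1f'%(v[0]*1e3,v[1]*1e3,v[2],v[3],tipy*1e3))
    print('TCP',(t*1e3).round(1),'tip',(P(tipy)*1e3).round(1),'base',(P(.03)*1e3).round(1),'yaw of axis',np.degrees(np.arctan2(-(P(.1)-P(0))[0],(P(.1)-P(0))[1])).round(2))
    return o,p,C
if __name__=='__main__':
    axis(); meas([F])
    o=get_obs(); print(o['force'],o['grip_width'])
    p=read_camera('wrist');cv2.imwrite('pics/'+sys.argv[1]+'w.png',p['frame'])
    p=read_camera('side');cv2.imwrite('pics/'+sys.argv[1]+'s.png',cv2.resize(p['frame'][120:270,230:400],None,fx=4,fy=4,interpolation=cv2.INTER_CUBIC))
E
python3 ax.py a1
```

```text
n 3831 res 0.31 tool-frame x(down) -10.1 z -0.6 slope_down 0.0020 slope_z -0.0002 tipy 106.3
TCP [ 582.7 -332.7  121.1] tip [ 580.1 -226.4  131.3] base [ 581.6 -302.7  131.3] yaw of axis 1.12
fork 3948 0.89 xy [ 580.7 -170.8] yaw 1.1 z 1.1 res 0.51
  lugs 132
  rect ((587.551025390625, -209.1299285888672), (29.818788528442383, 43.27705001831055), 29.982221603393555)
  base rect ((580.5958251953125, -194.89337158203125), (90.00818634033203, 37.209598541259766), 1.116227388381958) z 0.00896450193717635
[ 0.17680194  0.2855335  -2.13749898] 0.015598362278904916
```

View pics/a1w.png

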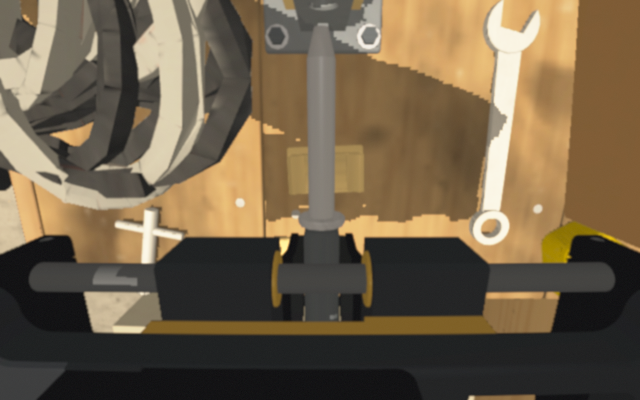

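View pics/a1s.png

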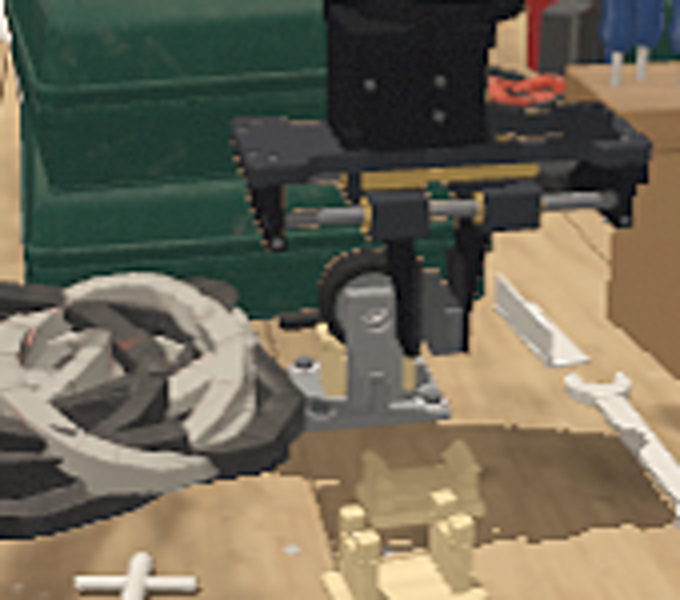

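servo_tool(rows=[1.5,0,-20,0,1,1.5,0,-40,0,1,1.5,0,-55,0,1,1.5,0,-64,0,1,1.5,0,-64,0,1,1.5,0,-64,0,1,1.5,0,-64,0,1])

```text
time_s: 17.38
tool_pos: [0.5857, -0.3332, 0.0597]
tool_rot: [-25.9, 89.9, -24.6]
force: [0.2, 0.6, -1.6]
grip_width: 0.0156
```

```bash
python3 ax.py a2
```

```text
n 3844 res 0.33 tool-frame x(down) -10.1 z -0.6 slope_down 0.0026 slope_z -0.0009 tipy 106.4
TCP [ 585.7 -333.2   59.7] tip [ 582.7 -226.8   69.6] base [ 584.5 -303.2   69.9] yaw of axis 1.32
fork 3682 0.86 xy [ 580.9 -170.4] yaw 1.2 z 1.2 res 0.55
  lugs 4
  base rect ((581.1530151367188, -204.9542236328125), (90.0823745727539, 16.534290313720703), 1.4835623502731323) z 0.00893594904555374
[ 0.05659502  0.35025775 -1.63137017] 0.015269977307281026
```

View pics/a2w.png

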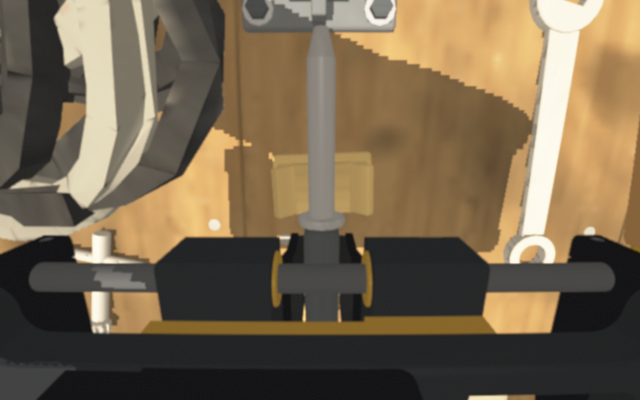

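View pics/a2s.png

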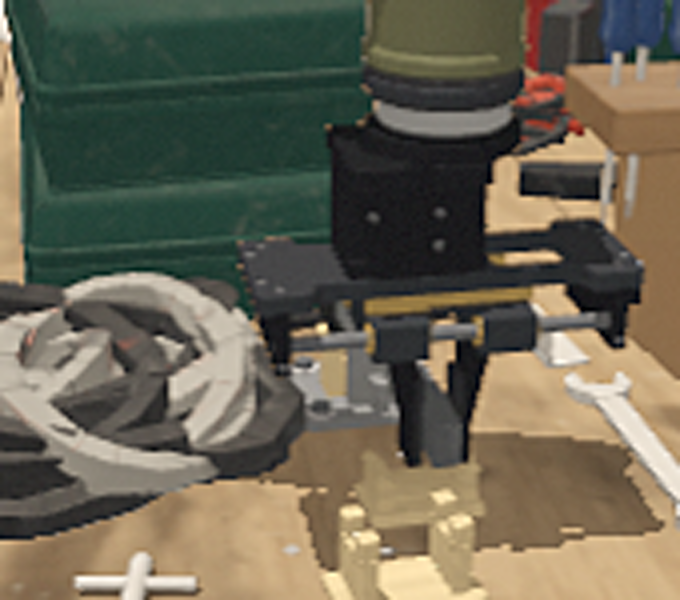

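servo_tool(rows=[-1,6,-2.5,0,1,-1,14,-2.5,0,1,-1,14,-2.5,0,1,-1,14,-2.5,0,1,-1,14,-2.5,0,1])

```text
time_s: 18.05
tool_pos: [0.584, -0.3187, 0.0562]
tool_rot: [-61.3, 90.0, -60.0]
force: [-0.9, -0.1, -1.1]
grip_width: 0.0159
```

```bash
python3 ax.py a3
```

```text
n 3832 res 0.31 tool-frame x(down) -10.1 z -0.6 slope_down 0.0040 slope_z -0.0010 tipy 106.4
TCP [ 584.  -318.7   56.2] tip [ 580.9 -212.3   66.1] base [ 582.8 -288.7   66.4] yaw of axis 1.37
fork 5514 0.64 xy [ 581.2 -170.6] yaw 1.2 z 1.1 res 0.53
  lugs 0
  base rect ((580.9630737304688, -198.490966796875), (89.9971923828125, 29.7290096282959), 1.2782251834869385) z 0.008970707215134904
[ 0.44438019 -0.21791463 -1.68073488] 0.015570632690381449
```

View pics/a3w.png

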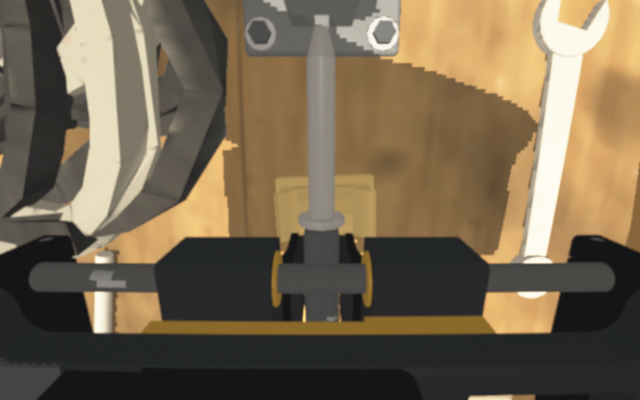

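servo_tool(rows=[0.7,4,0.8,0,1,0.6,8,0.8,0,1,0.5,12,0.8,0,1,0.4,16,0.8,0,1,0.3,20,0.8,0,1,0.2,24,0.8,0,1,0.2,24,0.8,0,1,0.2,24,0.8,0,1])

```text
time_s: 18.97
tool_pos: [0.5842, -0.2944, 0.057]
tool_rot: [-41.2, 90.0, -39.9]
force: [-0.0, -0.3, -1.5]
grip_width: 0.0158
```

```bash
python3 ax.py a4
```

```text
n 3843 res 0.3 tool-frame x(down) -10.1 z -0.6 slope_down 0.0022 slope_z -0.0014 tipy 116.3
TCP [ 584.2 -294.4   57. ] tip [ 580.8 -178.2   66.9] base [ 582.9 -264.5   67.1] yaw of axis 1.4
fork 9680 0.62 xy [ 580.4 -170.8] yaw 1.2 z 1.0 res 0.46
  lugs 3394
  rect ((581.0855712890625, -196.8833770751953), (58.25654983520508, 33.88725662231445), 1.4751096963882446)
  base rect ((580.7589111328125, -186.18470764160156), (93.12303924560547, 53.67401123046875), 1.0946807861328125) z 0.008949602230916828
[-1.06926638 -0.52969682 -1.35332663] 0.015677057608066983
```

View pics/a4w.png

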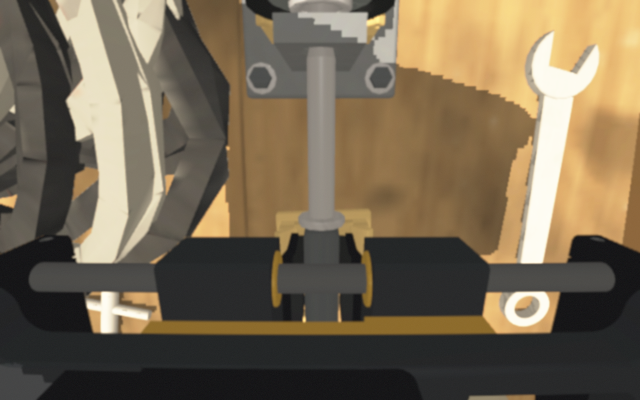

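View pics/a4s.png

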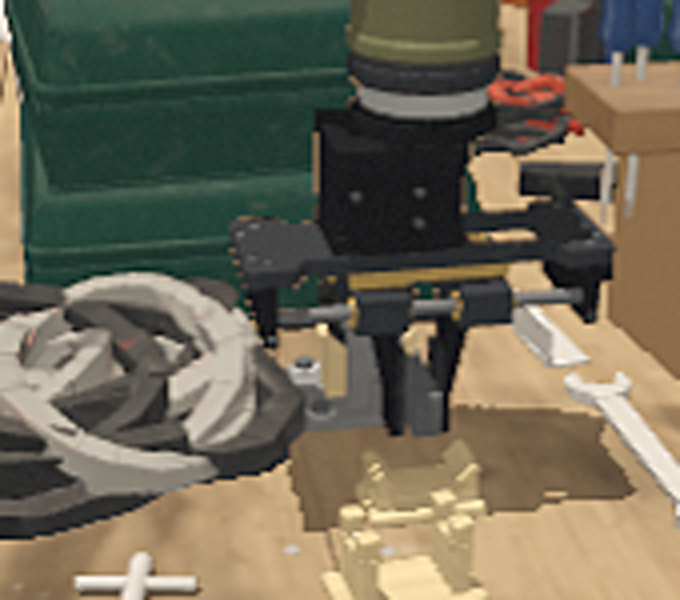

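servo_tool(rows=[-0.1,5,0,0,1,-0.2,10,0,0,1,-0.3,15,0,0,1,-0.5,20,0,0,1,-0.6,25,0,0,1,-0.6,25,0,0,1,-0.6,25,0,0,1])

```text
time_s: 19.8
tool_pos: [0.5836, -0.2692, 0.057]
tool_rot: [-33.7, 90.0, -32.3]
force: [-0.3, 0.4, -1.6]
grip_width: 0.016
```

```bash
python3 ax.py a5
```

```text
n 6009 res 2.11 tool-frame x(down) -20.8 z -0.6 slope_down 0.0102 slope_z -0.0074 tipy 90.0
TCP [ 583.6 -269.2   57. ] tip [ 580.7 -179.3   77.5] base [ 582.5 -239.2   78.1] yaw of axis 1.76
fork 7178 0.8 xy [ 580.3 -170.7] yaw 0.9 z 1.1 res 0.48
  lugs 2501
  rect ((569.4617309570312, -185.3643798828125), (27.072723388671875, 59.85615539550781), 56.37093734741211)
  base rect ((579.693115234375, -173.78855895996094), (91.7052993774414, 78.7035903930664), 1.479297399520874) z 0.008950006351500256
[-1.16721184 -0.34918741 -0.87357645] 0.015587955273264623
```

View pics/a5w.png

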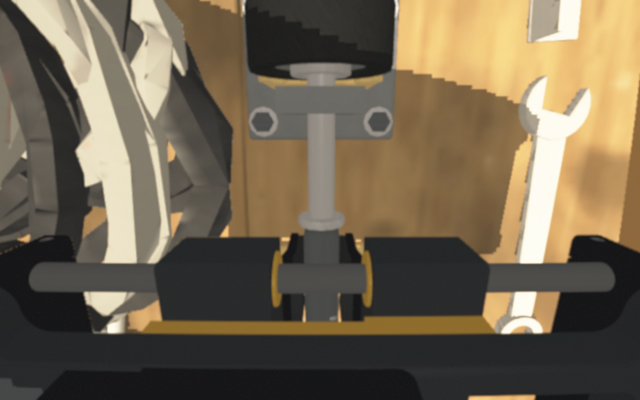

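The shank is passing through the near lug into the wheel, at about (321,80), with no force building up. I'll continue, since the tip is now around y -159.

servo_tool(rows=[-0.1,5,0,0,1,-0.2,10,0,0,1,-0.3,14,0,0,1,-0.4,18,0,0,1,-0.5,22,0,0,1,-0.5,22,0,0,1,-0.5,22,0,0,1])

```text
time_s: 20.63
tool_pos: [0.5831, -0.2474, 0.057]
tool_rot: [-36.9, 90.0, -35.5]
force: [-0.6, -0.2, -1.5]
grip_width: 0.0156
```

```bash
python3 - <<'E'
from h import *
o=get_obs();print(o['tool_pos'],o['force'],o['wrist_torque'])
E
python3 ax.py a6
```

```text
[ 0.58310838 -0.24742872  0.05697995] [-0.55440991 -0.19732267 -1.45018369] [-0.10185434 -0.08190476  0.0102446 ]
n 3908 res 2.79 tool-frame x(down) -21.5 z -1.0 slope_down -0.0222 slope_z -0.0155 tipy 103.7
TCP [ 583.1 -247.4   57. ] tip [ 579.  -143.8   79.4] base [ 581.9 -217.4   77.8] yaw of axis 2.21
fork 8666 0.79 xy [ 580.1 -171. ] yaw 1.3 z 1.1 res 0.47
  lugs 5194
  rect ((574.7639770507812, -171.005859375), (45.210487365722656, 54.46068572998047), 1.0941306352615356)
  base rect ((580.30224609375, -170.63746643066406), (90.50394439697266, 84.0036392211914), 1.284876823425293) z 0.009190549713894741
[ 0.05867005  0.09733389 -2.44675979] 0.015487143578554232
```

View pics/a6w.png

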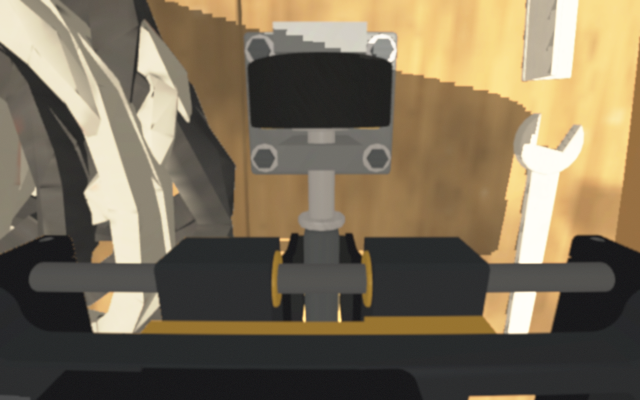

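servo_tool(rows=[-0.1,4,0,0,1,-0.2,8,0,0,1,-0.3,12,0,0,1,-0.4,16,0,0,1,-0.4,18,0,0,1,-0.5,19,0,0,1,-0.5,20,0,0,1,-0.5,20,0,0,1])

```text
time_s: 21.55
tool_pos: [0.5825, -0.2277, 0.0569]
tool_rot: [-42.5, 90.0, -41.2]
force: [0.1, -0.0, -1.3]
grip_width: 0.0157
```

```bash
python3 - <<'E'
from h import *
o=get_obs();print(o['tool_pos'],o['force'],o['wrist_torque'])
E
python3 ax.py a7
```

```text
[ 0.58249818 -0.22771495  0.05690185] [ 0.09891289 -0.00982309 -1.32287891] [-0.0843318  -0.13487551  0.0085254 ]
n 5089 res 3.25 tool-frame x(down) -21.4 z -0.9 slope_down -0.0044 slope_z 0.0034 tipy 104.5
TCP [ 582.5 -227.7   56.9] tip [ 579.4 -123.3   78.5] base [ 580.8 -197.7   78.1] yaw of axis 1.1
fork 8793 0.77 xy [ 579.9 -171. ] yaw 1.1 z 1.1 res 0.43
  lugs 4969
  rect ((579.7294311523438, -170.52618408203125), (61.118927001953125, 47.17605972290039), 74.9278335571289)
  base rect ((580.4121704101562, -170.30262756347656), (90.43705749511719, 84.59149932861328), 1.1642078161239624) z 0.009126573407418653
[ 0.4369526  -0.6400306  -0.83697073] 0.01554074201454528
```

View pics/a7w.png

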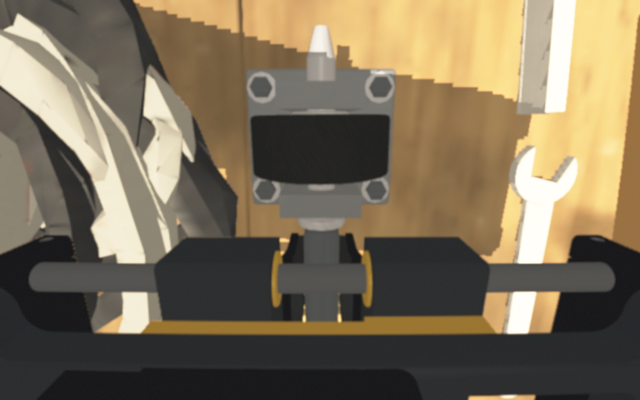

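View pics/a7s.png

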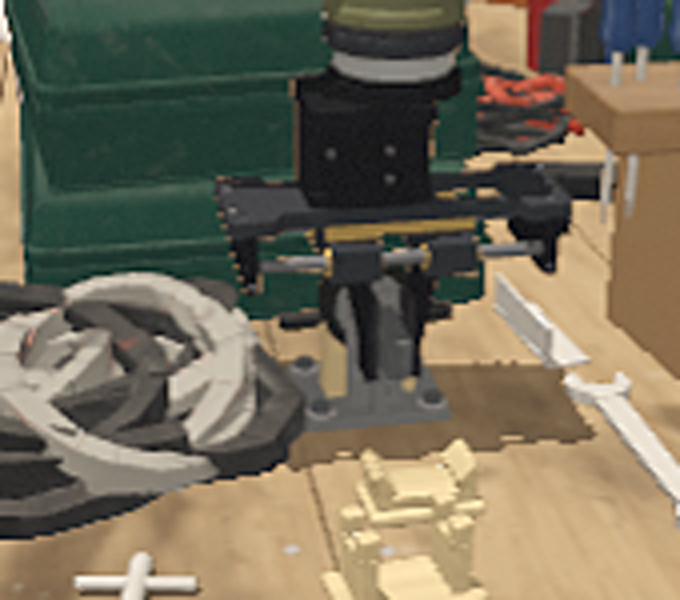

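The tip is through the far lug at (320,40) and the collar is next to the near lug at (320,220). I'll push in small steps until it makes contact.

servo_tool(rows=[0,1,0,0,1,0,1.5,0,0,1,0,1.5,0,0,1])

```text
time_s: 22.05
tool_pos: [0.5825, -0.2261, 0.0569]
tool_rot: [60.9, 90.0, 62.2]
force: [-0.4, -1.1, -2.2]
grip_width: 0.0158
```

servo_tool(rows=[0,0.8,0,0,1,0,1.5,0,0,1,0,1.5,0,0,1,0,1.5,0,0,1])

```text
time_s: 22.38
tool_pos: [0.5825, -0.2248, 0.0569]
tool_rot: [-30.6, 90.0, -29.3]
force: [0.6, 0.3, -1.9]
grip_width: 0.0159
```

servo_tool(rows=[0,1,0,0,1,0,1.5,0,0,1,0,1.5,0,0,1])

```text
time_s: 22.63
tool_pos: [0.5824, -0.2244, 0.0569]
tool_rot: [-76.4, 89.9, -75.2]
force: [0.5, -1.8, -2.6]
grip_width: 0.0154
```

```bash
python3 - <<'E'
from h import *
o=get_obs();print(o['tool_pos'],o['force'])
p=read_camera('wrist');C=cloud(p,o);cv2.imwrite('pics/a8.png',cv2.resize(p['frame'][10:250,220:420],None,fx=2.5,fy=2.5,interpolation=cv2.INTER_CUBIC))
q=C.reshape(-1,3)
# collar / tip / column profile along x~581
for y in np.arange(-.23,-.10,.003):
    s=q[(abs(q[:,1]-y)<.0015)&(abs(q[:,0]-.581)<.003)]
    if len(s): print(round(y*1e3),len(s),(np.median(s[:,2])*1e3).round(1),end=' | ')
E
```

```text
[ 0.58243857 -0.22443395  0.05693694] [ 0.46357649 -1.76220979 -2.64896007]
-230 1 80.7 | -218 3 79.4 | -215 81 80.3 | -212 89 80.2 | -209 78 80.1 | -206 82 80.3 | -203 207 80.2 | -200 2283 157.8 | -197 361 134.4 | -194 434 133.2 | -191 199 129.8 | -188 180 79.2 | -182 12 96.2 | -179 126 96.8 | -176 132 96.9 | -173 137 96.8 | -170 142 96.8 | -167 143 96.8 | -164 147 96.7 | -161 146 96.7 | -158 160 96.5 | -155 135 79.3 | -152 1181 208.9 | -149 133 83.0 | -146 128 82.9 | -143 88 73.1 | -140 115 72.6 | -137 121 72.6 | -134 110 72.4 | -131 117 72.5 | -128 115 71.9 | -125 115 71.0 | -122 104 70.3 | -119 89 69.5 | -101 16 1.4 |
```

View pics/a8.png

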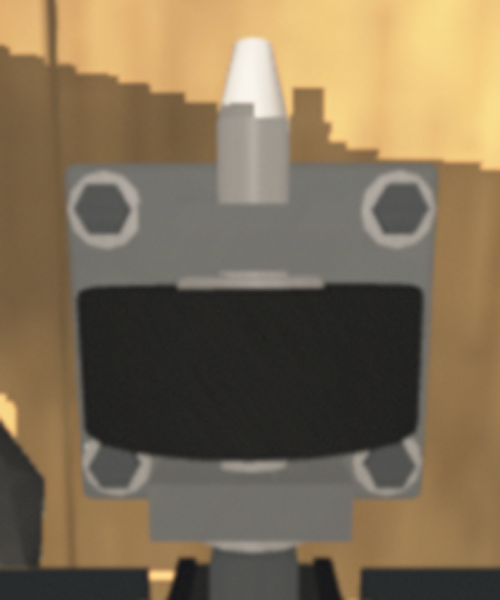

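servo_tool(rows=[0,0.7,0,0,1,0,1,0,0,1,0,1,0,0,1])

```text
time_s: 22.93
tool_pos: [0.5824, -0.2244, 0.0569]
tool_rot: [-77.1, 89.9, -75.9]
force: [0.5, -5.4, -3.3]
grip_width: 0.0157
```

servo_tool(rows=[0,-1.2,0,0,1,0,-1.5,0,0,1,0,-1.5,0,0,0.9,0,-1.5,0,0,0.75,0,-1.5,0,0,0.6,0,-1.5,0,0,0.5,0,-1.5,0,0,0.4,0,-1.5,0,0,0.4,0,-1.5,0,0,0.4], force=10)

```text
time_s: 23.68
tool_pos: [0.5826, -0.2235, 0.057]
tool_rot: [50.8, 90.0, 52.1]
force: [-0.5, -0.1, 1.0]
grip_width: 0.0466
```

servo_tool(rows=[0,0,10,0,0.4,0,0,25,0,0.4,0,0,50,0,0.4,0,0,85,0,0.4,0,-30,115,0,0.4,0,-65,140,0,0.4,0,-85,150,0,0.4,0,-85,150,0,0.4,0,-85,150,0,0.4])

```text
time_s: 24.43
tool_pos: [0.5824, -0.311, 0.2083]
tool_rot: [-31.8, 89.9, -30.7]
force: [0.5, 0.6, -0.5]
grip_width: 0.0523
```

```bash
python3 - <<'E'
from h import *
o=get_obs();print(o['tool_pos'],o['force'],o['grip_width'])
p=read_camera('wrist');C=cloud(p,o);cv2.imwrite('pics/f1.png',cv2.resize(p['frame'][0:240,160:480],None,fx=2.5,fy=2.5,interpolation=cv2.INTER_CUBIC))
q=C.reshape(-1,3)
for y in np.arange(-.27,-.10,.003):
    s=q[(abs(q[:,1]-y)<.0015)&(abs(q[:,0]-.581)<.003)]
    if len(s): print(round(y*1e3),len(s),(np.median(s[:,2])*1e3).round(1),end=' | ')
p=read_camera('side');cv2.imwrite('pics/f2.png',cv2.resize(p['frame'][120:270,230:400],None,fx=4,fy=4,interpolation=cv2.INTER_CUBIC))
E
```

```text
[ 0.58235988 -0.31095276  0.20834173] [ 0.51934455  0.55673179 -0.54389933] 0.05228419137898039
-270 12 1.0 | -267 15 1.3 | -264 15 0.8 | -261 14 1.0 | -258 6 0.7 | -255 7 77.2 | -252 20 78.0 | -249 28 78.4 | -246 21 78.2 | -243 28 78.4 | -240 1089 360.4 | -237 28 78.2 | -234 28 78.4 | -231 23 78.6 | -228 28 78.3 | -225 28 78.3 | -222 21 78.3 | -219 28 78.1 | -216 28 78.2 | -213 27 78.5 | -210 22 78.2 | -207 28 78.5 | -204 28 77.8 | -201 25 75.2 | -198 38 82.5 | -195 30 83.0 | -192 30 82.8 | -189 25 82.9 | -186 10 71.2 | -183 46 71.9 | -180 76 94.1 | -177 35 96.7 | -174 37 96.6 | -171 32 96.9 | -168 34 96.9 | -165 35 96.7 | -162 34 96.9 | -159 36 96.9 | -156 10 96.0 | -153 9 83.0 | -150 7 82.8 |
```

View pics/f1.png

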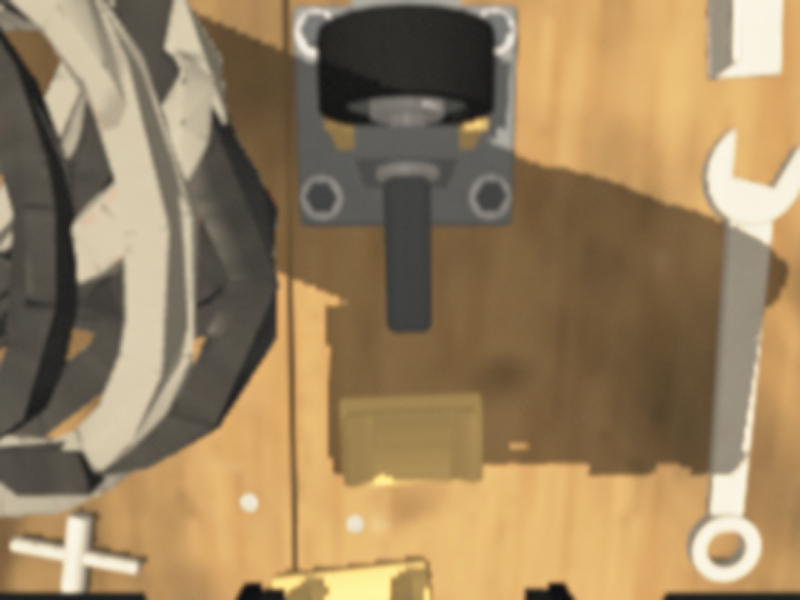

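View pics/f2.png

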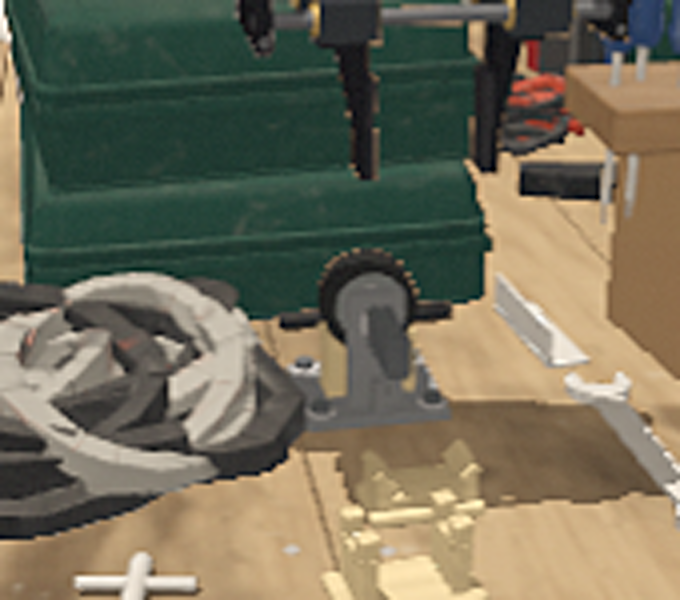

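```bash
python3 - <<'E'
from h import *
o=get_obs();print(o['time_s'],o['joint_velocities'].round(2))
print(sign_off())
E
```

```text
24.5333 [-0.73  0.23 -0.61  0.95  0.26 -0.14 -0.01]
the job is handed in; nothing more can be done
None
```

The wheel is seated in the fork and the axle runs through both lugs and the wheel, with its collar up against the near lug. The job was handed in at about 24.5 s, with no verdict given.

I gripped the wheel across its diameter, lowered it into the V-rest and let go. I then took the axle by the middle of its grip, turned it a quarter turn and pushed it in from the -y side. After that I released it and moved the arm clear.

Last checks:
- **Collar:** pushing further gave about 5 N with no more travel. The grip's measured middle is within about 1 mm of where it should be with the collar seated.
- **Wheel:** its top is at about 96 mm, as it should be when seated. It sits about 2–3 mm off the middle towards the far lug; the limit is 7 mm.
- **Axle:** it rests about 2 mm below the hole axis, which is roughly the play in the hole; the limit is 6 mm. I judged its alignment from the last pictures and did not measure its angle after release.
- **Bystanders:** I kept clear of all four, and those visible in the last pictures looked unmoved, but I did not re-measure them.

Nothing failed. The measured tool position varied by up to about 3–5 mm from what I expected after some moves, so I corrected against the wrist camera before each fit.

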